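Pick the snap ring out of a grinder's bearing housing

TASK

Take the split snap ring out of the grinder's bearing housing. Take the worn hook pick from the wooden block, feel its hook in under one end of the ring at the milled slot and ease that end up, with a light hand on housing and ring, until it lies out on the housing's face; keep the gripper's fingers off the ring until then. Then stand the pick back in its pocket in the block, lift the ring away by hand and lay it flat in the middle of the steel tray, leaving the spare bearing and the oil can alone.

Things in the scene. Friction and masses are not known exactly. Their poses are not given: they have to be found in the camera images.
- housing: grey bearing housing, fixed: flange 118 x 118 x 14 mm with bolt heads to 22 mm, round body 104 mm across, flat face 50 mm above the bench. Origin: centre of its underside; z up the bore's axis. Bore mouth 72 mm across; under it a greased groove, 76 mm across, holds the ring: its lip slopes inwards going up and squeezes a raised ring end 2 to 3 mm inwards until it is over the face.
- slot (a point): point on the floor of the milled pick slot, 36 mm from the bore's axis on the housing's -x side. The slot is 84 degrees wide about -x, open above, cuts lip and groove away and reaches to 45 mm from the axis; both ring ends stand free in it. Slot and bore share this floor (thin steel shield), 38.6 mm above the bench, 4.6 mm under the seated wire. Spindle end in mid-bore: 24 mm across, 3 mm high.
- ring: split ring of 4 mm round steel spring wire, 36 g, centreline radius 36 mm, a 44 degree gap at its own -x. Origin: its centre at mid-wire (45.2 mm above the bench when seated); z its axis. The part within 53 degrees of its +x is rigid and goes with this pose; the two arms spring. Seated, its x is within 5 degrees of the housing's, but it can turn when pushed. It must not be strained.
- ring_left_end (a point): centre of the wire at the ring's +y end (seated: 158 degrees counter-clockwise from ring +x); axes meaningless. Raised 5 mm short of its tip, an end resists with 5 to 11 N, then slackens. Let down after 14 to 18 mm of lift it rests out on the face; the rest may stay grooved and follows an upward pull, or jumps out too. A shank against the wire's inside blocks the end's way in: leave it 2 mm.
- ring_right_end (a point): the same for the ring's -y end (seated: at -158 degrees); either end may be raised. Free of the groove the ring lies askew on the housing, up to 20 mm aside, its ends 4 mm further out than when seated.
- pick: hook pick, about 130 mm tall, 90 g. Origin: nominal foot of its shank, 72 mm under the flange; x along the toe, z up. Grip 20 x 20 mm from z = 76 to 130 mm, 40 mm square flange under it, 26 mm plug (z = 56 to 72). Round 4 mm shank; at its foot the 3.2 mm thick toe ends 11 mm from its axis. Worn: re-set and bent, its real foot lies up to 6 mm above or below the origin and 2 mm off it along x.
- block: wooden tool block 70 (x) x 150 (y) mm, 85 mm tall, fixed; a centre punch and a drift stand 12 mm above its top at y = -45 and -20 mm. Origin: centre of its underside.
- pocket (a point): centre of the mouth of the pick's pocket, a 31 x 31 mm square through hole on the block's top at block y = +40 mm, square to the block's x and y. With the pick home its flange lies on the block, its origin 72 mm below this point; at the start its toe points along the block's -x.
- tray: open steel tray 180 (x) x 140 (y) x 18 mm, walls and floor 3 mm, fixed. Origin: centre of its underside.
- bearing: spare ball bearing lying flat, 72 mm across, 17 mm high; leave alone. Origin: centre of its underside.
- oilcan: small metal oil can with a spout, 52 mm across, 115 mm high; leave alone. Origin: centre of its underside.

How it is judged:
By the outcome, as a careful person would: the job done as asked, in the order asked, and still so for the second after the job is handed in, with the robot touching nothing.
It also fails if it takes over 72 s, if anything falls off the work surface, if the arm or the gripper's body presses on something with over 40 N, if the wrist force passes 120 N, or if a joint passes its speed limit or range.

ROBOT

A 6-joint arm with a two-finger parallel gripper is mounted at the origin on the work surface. World frame = base frame: x ahead of the robot, y to its left, z up, the work surface at z = 0. Lengths are in m, angles in rad, forces in N, time in s.
With the tool pointing down it reaches from about 0.375 to 0.75 m from the base axis. Payload 9 kg.
Tool frame: the origin (TCP) lies on the centre line of the jaws, within the pads' length; the fingertips stand 11 mm ahead of it and the grasp point (between the pads) lies 8 mm behind it; z points along the fingers, y is the direction in which the jaws open and shut (so a half turn about z gives the same grasp; the last joint's range is limited). The gripper opens to 85 mm and grips with 20 to 120 N. Pads are 22 mm wide; open, the fingers measure 114 mm over their backs; the gripper's body (76 mm by 85 mm) begins 54 mm behind the grasp point. The pads swing forward as they close: fully open they stand 13 mm farther back than shut.
Start: joints at [1.08, 0.104, 0.097, 1.564, 0, 1.353], TCP at [0.162, 0.578, 0.242] pointing down, gripper open.
Joint ranges: [-2.99, 2.99], [-0.84, 1.86], [-1.1, 1.16], [-1.84, 2.11], [-1.51, 1.56], [-3.14, 3.14]. Speed limits (rad/s): [2.22, 2.22, 2.57, 3.14, 3.14, 3.14].

INTERFACE

Orientations are given as a rotation vector (axis times angle).
In Python, from station import env, cams gives the robot as it stands. The module is installed in compiled form; this text tells all that it offers.
- The arm moves only by the tool servo_tool, never from a script. Its argument "increments" is text: rows parted by semicolons, each of 5 numbers parted by spaces: the closure in counts, from 0 (fully open) to 255 (shut), then the shift along the world's x, y, z in mm, then the turn about the world's z in degrees. A call has 1 to 12 rows; each row shifts and turns the commanded pose from where the row before left it; what a row does not reach is not made up. A row lasts 1/12 s, in which the tool goes at most 41.7 mm and 7.16 degrees, less where a joint would pass 70% of its speed; a pose out of reach is approached as far as the arm can. A call is refused whole if a number of a shift passes 41.7 or a number of a turn 7.16, either way. A call with a gripper value outside its range is refused whole. The fingers move at their own pace and stop on an object; "squeeze" is the grip in N (left out, the last holds). Time passes only in rows, so rows that do not move let the fingers close. It gives the time, the measured TCP pose, the force and the opening at its end, in the units of the state.
- env.sense(): the state, without advancing time (a new reading comes with each control period).
- cams.snapshot(name): name is "scene" or "side" or "wrist"; returns the picture (384x512x3 uint8, red, green, blue); there is no depth.
- cams.get_calibration(name): a dict with "K" (3x3 intrinsics, pixels), "R" (3x3) and "t" (3): a world point X has camera coordinates R X + t. Camera axes: x right, y down, z forward; pixel columns grow to the right and rows downward; lengths in m; the calibration is good to about 2 mm. A picture is of the moment at which its call begins: read the wrist's pose just before it. get_calibration takes no time and is no camera call; for the wrist camera it gives the pose at the moment of the call.
- env.job_done(): hands the job in, once; it reports no verdict.
The state is a dict: "time_s": time; "qpos": joint angles; "joint_vel": joint speeds; "joint_torque": joint torques, N m; "tcp_pos": TCP position; "orientation": TCP orientation; "wrist_force": force on the tool from outside, world axes, zero at the start; "torque": the same for the moment, N m; "opening": finger opening in m.
Only numpy, scipy, OpenCV 4.12 (cv2) and the standard library are available. Lean on these libraries where they do the work, as an engineer would, in place of code of your own. Each camera call takes 0.05 s, during which the arm holds its last target.

## Working session

There is one attempt and no reset: what is moved stays moved. The work goes in short steps, Python scripts to look and compute and a tool call to move; the robot and the scene stay as the last step left them, time stands still between calls to the robot, and variables do not carry over. Pictures are saved under pics/ and viewed, and the job is handed in when it is done.

Besides the shell and the picture viewer there is one more tool, called after "Request:" in YAML: its name, and indented under it one key for each argument. servo_tool: Moves the arm, as the interface text tells. Its arguments: {"type":"object","properties":{"increments":{"type":"string"},"squeeze":{"type":"number"}},"required":["increments"]}

```bash
mkdir -p pics; ls; python3 - <<'E'
from station import env,cams
import cv2
s=env.sense();print(s)
for n in ["scene","side","wrist"]:
    c=cams.get_calibration(n);print(n,c)
    im=cams.snapshot(n);cv2.imwrite(f"pics/{n}0.png",im[:,:,::-1])
E
```

```text
pics
{'time_s': 0.0, 'qpos': array([1.08031703e+00, 1.04677347e-01, 9.64745318e-02, 1.56388470e+00,
       4.04591657e-06, 1.35312224e+00]), 'joint_vel': array([ 0.00083767, -0.00038138, -0.00086159,  0.00027164, -0.00296169,
       -0.00059492]), 'joint_torque': array([-3.02985740e-03, -5.56939280e+01,  5.03640783e+01,  1.72122172e-02,
       -6.70390127e-04, -4.29049521e-06]), 'tcp_pos': array([0.16148624, 0.57753973, 0.24153806]), 'orientation': array([-4.27132362e-01, -3.11196436e+00,  1.89990460e-03]), 'wrist_force': array([-0.50388594,  0.22911189,  0.03997938]), 'torque': array([-0.00730827, -0.00308581,  0.043499  ]), 'opening': 0.08546467347350364}
scene {'K': array([[407.06315   ,   0.        , 257.09756432],
       [  0.        , 407.06315   , 191.89590935],
       [  0.        ,   0.        ,   1.        ]]), 'R': array([[ 0.72564134,  0.68792706, -0.01417781],
       [ 0.40758217, -0.44634563, -0.79665071],
       [-0.55436578,  0.57230407, -0.60427364]]), 't': array([-0.42716276, -0.18993388,  1.36996993])}
side {'K': array([[477.29860237,   0.        , 252.73858364],
       [  0.        , 477.29860237, 188.84998419],
       [  0.        ,   0.        ,   1.        ]]), 'R': array([[ 0.95775621, -0.28696717, -0.0187853 ],
       [-0.18367351, -0.5601337 , -0.80778356],
       [ 0.22128508,  0.77711008, -0.5891798 ]]), 't': array([-0.5370688 ,  0.17274749,  0.99376385])}
wrist {'K': array([[298.30144158,   0.        , 252.27059165],
       [  0.        , 298.30144158, 195.43516019],
       [  0.        ,   0.        ,   1.        ]]), 'R': array([[ 2.69419548e-01,  9.63022885e-01, -1.71836733e-04],
       [ 9.13455197e-01, -2.55495756e-01,  3.16735728e-01],
       [ 3.04979851e-01, -8.54917619e-02, -9.48513811e-01]]), 't': array([-0.59930574, -0.04097135,  0.37965984])}
```

View pics/scene0.png

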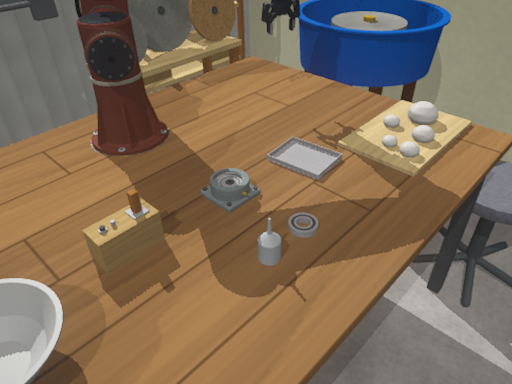

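View pics/side0.png

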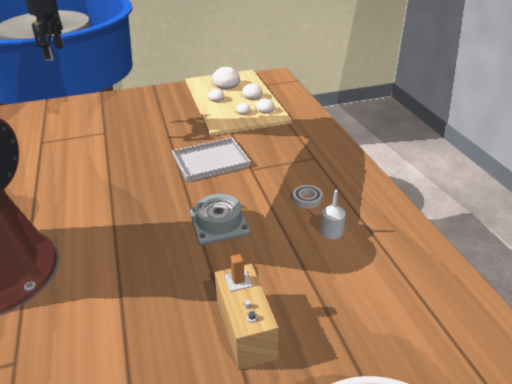

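View pics/wrist0.png

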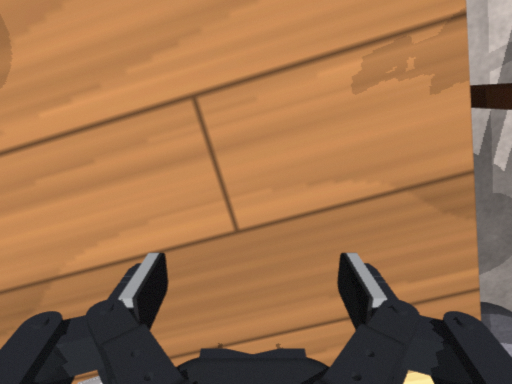

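```bash
python3 - <<'E'
import cv2
a=cv2.imread("pics/scene0.png");b=cv2.imread("pics/side0.png")
def crop(im,x0,y0,x1,y1,f,n):
    c=cv2.resize(im[y0:y1,x0:x1],None,fx=f,fy=f,interpolation=cv2.INTER_CUBIC);cv2.imwrite(n,c)
crop(a,70,130,350,280,2.8,"pics/s1.png")
crop(b,170,130,370,370,2.5,"pics/d1.png")
E
```

```text
(no output)
```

View pics/s1.png

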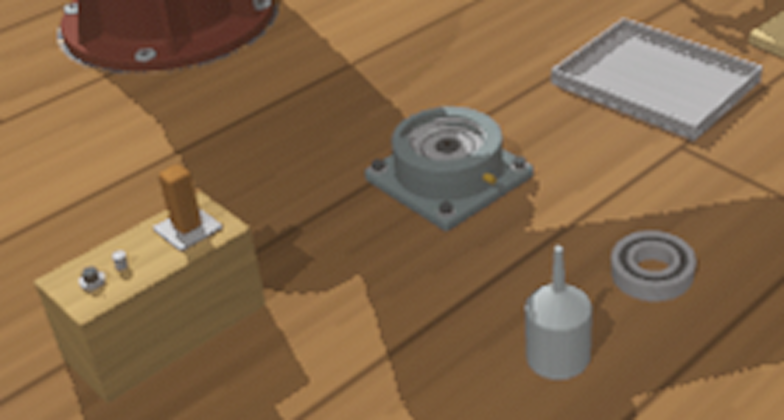

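View pics/d1.png

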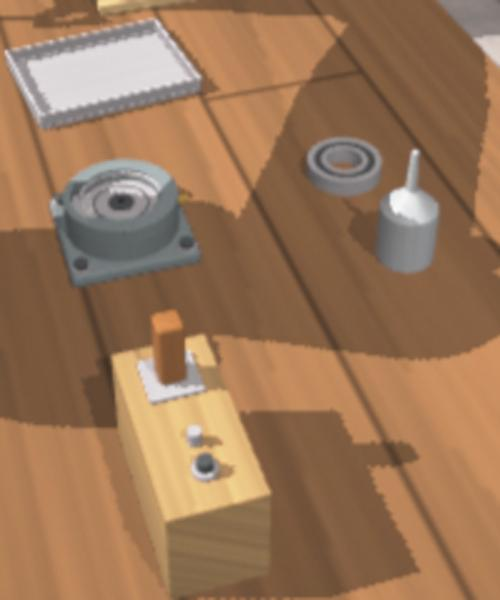

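```bash
cat > h.py <<'E'
import numpy as np,cv2
from station import env,cams
def bp(c,uv,z):
    d=c["R"].T@np.linalg.inv(c["K"])@np.array([uv[0],uv[1],1.]); o=-c["R"].T@c["t"]
    return o+d*(z-o[2])/d[2]
def pj(c,X):
    p=c["K"]@(c["R"]@np.asarray(X,float)+c["t"]);return p[:2]/p[2]
E
python3 - <<'E'
from h import *
np.set_printoptions(precision=4,suppress=True)
S=cams.get_calibration("side");C=cams.get_calibration("scene")
sd=lambda p:(p[0]/2.5+170-.3,p[1]/2.5+130-.3)
sc=lambda p:(p[0]/2.8+70-.3,p[1]/2.8+130-.3)
print("block side");B=[bp(S,sd(p),.085) for p in [(112,353),(207,336),(270,492),(165,521)]];print(np.array(B),np.mean(B,0))
print("block scene");B=[bp(C,sc(p),.085) for p in [(37,284),(196,189),(250,228),(86,324)]];print(np.array(B),np.mean(B,0))
print("tray side");B=[bp(S,sd(p),.018) for p in [(7,50),(155,20),(200,78),(43,122)]];print(np.array(B),np.mean(B,0))
print("tray scene");B=[bp(C,sc(p),.018) for p in [(553,72),(626,22),(762,73),(695,132)]];print(np.array(B),np.mean(B,0))
print("hou flange side");B=[bp(S,sd(p),.014) for p in [(75,280),(200,257)]];print(np.array(B),np.mean(B,0))
print("hou flange scene");B=[bp(C,sc(p),.014) for p in [(367,172),(447,224),(533,170)]];print(np.array(B),(B[0]+B[2])/2)
print("body top c",bp(S,sd((122,203)),.044),bp(C,sc((447,146)),.041))
print("pick flange side");B=[bp(S,sd(p),.087) for p in [(138,374),(190,355),(205,387),(152,401)]];print(np.array(B),np.mean(B,0))
print("grip top",bp(S,sd((167,317)),.143),bp(C,sc((174,172)),.143))
print("bearing",bp(S,sd((344,160)),.017),bp(C,sc((653,257)),.017)); print("oil",bp(S,sd((407,255)),0),bp(C,sc((558,362)),0))
E
```

```text
block side
[[ 0.4242 -0.2194  0.085 ]
 [ 0.4949 -0.2239  0.085 ]
 [ 0.4934 -0.37    0.085 ]
 [ 0.4233 -0.3711  0.085 ]] [ 0.4589 -0.2961  0.085 ]
block scene
[[ 0.4307 -0.3712  0.085 ]
 [ 0.4197 -0.222   0.085 ]
 [ 0.4958 -0.2216  0.085 ]
 [ 0.4977 -0.3679  0.085 ]] [ 0.461  -0.2957  0.085 ]
tray side
[[0.4272 0.3387 0.018 ]
 [0.6023 0.3507 0.018 ]
 [0.6169 0.2147 0.018 ]
 [0.4403 0.1855 0.018 ]] [0.5217 0.2724 0.018 ]
tray scene
[[0.4459 0.1952 0.018 ]
 [0.4354 0.3309 0.018 ]
 [0.6124 0.3434 0.018 ]
 [0.6255 0.2072 0.018 ]] [0.5298 0.2691 0.018 ]
hou flange side
[[ 0.4241 -0.0557  0.014 ]
 [ 0.536  -0.0602  0.014 ]] [ 0.4801 -0.0579  0.014 ]
hou flange scene
[[ 0.4306 -0.0527  0.014 ]
 [ 0.544  -0.0546  0.014 ]
 [ 0.5459  0.0569  0.014 ]] [0.4883 0.0021 0.014 ]
body top c [ 0.4809 -0.0012  0.044 ] [0.4847 0.0036 0.041 ]
pick flange side
[[ 0.4369 -0.247   0.087 ]
 [ 0.4772 -0.2404  0.087 ]
 [ 0.4787 -0.2732  0.087 ]
 [ 0.44   -0.2744  0.087 ]] [ 0.4582 -0.2587  0.087 ]
grip top [ 0.4585 -0.254   0.143 ] [ 0.4607 -0.2563  0.143 ]
bearing [0.7091 0.0302 0.017 ] [0.7107 0.0327 0.017 ]
oil [ 0.7186 -0.0996  0.    ] [ 0.7223 -0.1023  0.    ]
```

```bash
python3 - <<'E'
from h import *
np.set_printoptions(precision=4,suppress=True)
from scipy.spatial.transform import Rotation as R
s=env.sense();W=cams.get_calibration("wrist")
T=R.from_rotvec(s["orientation"]).as_matrix()
print(T); print("cam in tool",T.T@(-W["R"].T@W["t"]-s["tcp_pos"])); print("cam axes in tool\n",T.T@W["R"].T)
E
```

```text
[[-0.963   0.2694 -0.0004]
 [ 0.2694  0.963  -0.0009]
 [ 0.0002 -0.001  -1.    ]]
cam in tool [ 0.0814 -0.0005 -0.1314]
cam axes in tool
 [[-0.     -0.9484 -0.3169]
 [ 1.     -0.0003  0.0009]
 [-0.001  -0.3169  0.9484]]
```

Request:
servo_tool:
  increments: "0 15 -25 0 -3;0 15 -25 0 -3.5;0 15 -25 0 -3.5;0 15 -25 0 -3.5;0 15 -25 0 -3.5;0 15 -25 0 -3.5;0 15 -25 0 -3.5;0 15 -25 0 -3.5;0 15 -25 0 -3.5;0 15 -25 0 -3.5;0 15 -25 0 -3.5;0 15 -25 0 -3.5"

```text
time_s: 1.15
tcp_pos: [0.342, 0.2766, 0.2422]
orientation: [1.506, 2.757, 0.0]
wrist_force: [1.0, -0.5, 0.2]
opening: 0.0857
```

Request:
servo_tool:
  increments: "0 15 -25 0 -3.5;0 15 -25 0 -3.5;0 15 -25 0 -3.5;0 15 -25 0 -3.5;0 15 -25 0 -3.5;0 15 -25 0 -3.5;0 15 -25 0 -3.5;0 15 -25 0 -3.5;0 15 -25 0 -3.4;0 7 -23 0 0;0 0 0 0 0;0 0 0 0 0"

```text
time_s: 2.15
tcp_pos: [0.4837, 0.029, 0.2419]
orientation: [-2.195, -2.247, 0.001]
wrist_force: [-0.2, -0.0, -0.2]
opening: 0.0857
```

```bash
python3 - <<'E'
from h import *
s=env.sense();print(s["time_s"],s["tcp_pos"],s["orientation"],s["qpos"])
im=cams.snapshot("wrist");cv2.imwrite("pics/w1.png",im[:,:,::-1])
np.save("pics/w1.npy",cams.get_calibration("wrist"),allow_pickle=True)
E
```

```text
2.15 [0.48365114 0.02896191 0.24191008] [-2.19458310e+00 -2.24681821e+00  6.11369821e-04] [-2.11040219e-01 -2.48400736e-01 -2.40484249e-01  1.57962289e+00
  1.13622966e-04  1.33623524e+00]
```

View pics/w1.png

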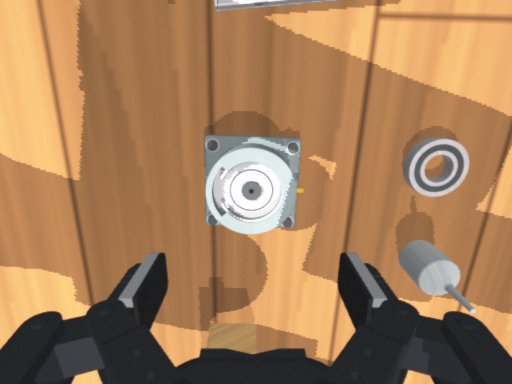

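```bash
python3 - <<'E'
from h import *
im=cv2.imread("pics/w1.png")
cv2.imwrite("pics/w1z.png",cv2.resize(im[125:245,190:315],None,fx=4.8,fy=4.8,interpolation=cv2.INTER_CUBIC))
E
```

```text
(no output)
```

View pics/w1z.png

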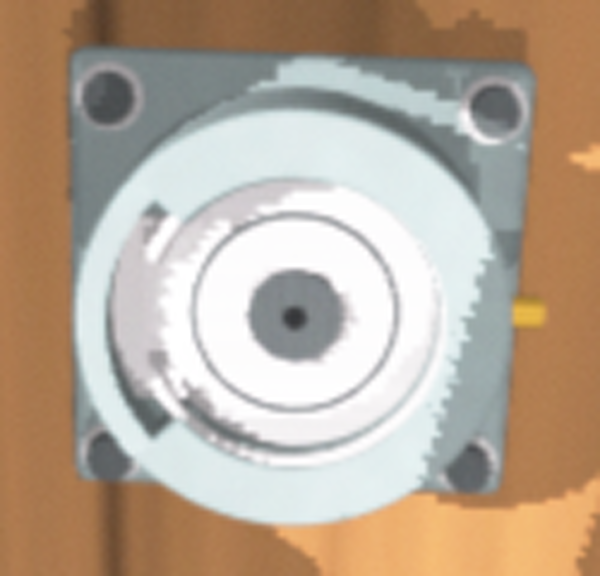

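Request:
servo_tool:
  increments: "0 0 -7 -20 -1.3;0 0 -7 -20 0;0 0 -7 -20 0;0 0 -7 -20 0;0 -5 -7 -20 0;0 -5 0 0 0;0 0 0 0 0;0 0 0 0 0"

```text
time_s: 2.87
tcp_pos: [0.4739, -0.0044, 0.1437]
orientation: [2.216, 2.225, 0.002]
wrist_force: [1.0, -0.4, 0.5]
opening: 0.0853
```

```bash
python3 - <<'E'
from h import *
s=env.sense();print(s["time_s"],s["tcp_pos"],s["orientation"],s["qpos"])
im=cams.snapshot("wrist");cv2.imwrite("pics/w2.png",im[:,:,::-1])
np.save("pics/w2.npy",cams.get_calibration("wrist"),allow_pickle=True)
im=im[:,:,::-1]
cv2.imwrite("pics/w2z.png",cv2.resize(im[90:270,160:360],None,fx=4,fy=4,interpolation=cv2.INTER_CUBIC)[:600])
E
```

```text
2.8667 [ 0.47389174 -0.00442849  0.14374146] [2.21633847e+00 2.22471036e+00 1.51203428e-03] [-2.86489628e-01 -2.86901356e-01 -4.50707425e-01  1.40539633e+00
  2.30923261e-04  1.28053666e+00]
```

View pics/w2.png

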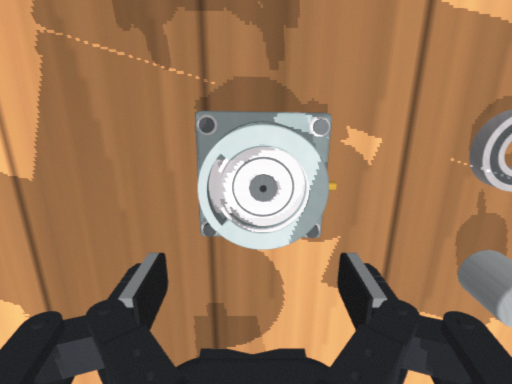

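View pics/w2z.png

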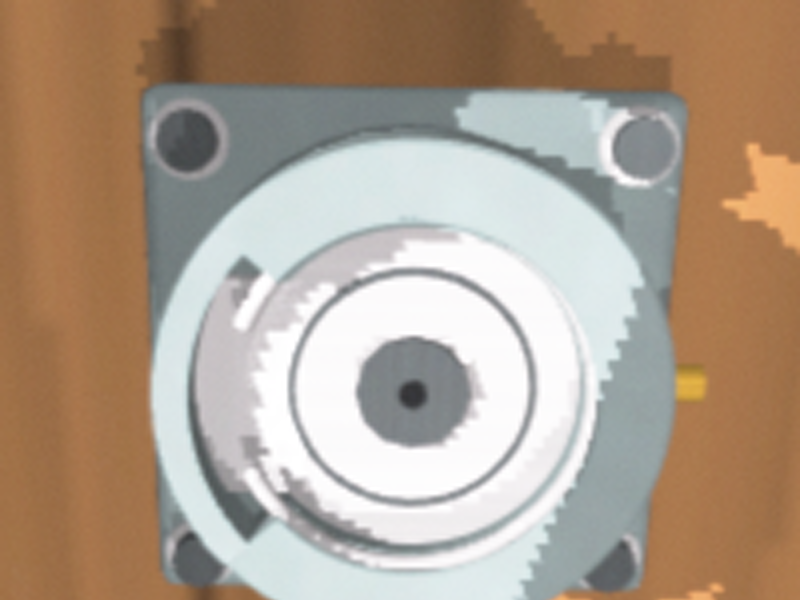

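```bash
cat > ov.py <<'E'
from h import *
from scipy.optimize import least_squares
c=np.load("pics/w2.npy",allow_pickle=True).item()
g=lambda p:((p[0]+.5)/4+160-.5,(p[1]+.5)/4+90-.5)
def w(h,r,a,z): a=np.radians(a)+h[2]; return [h[0]+r*np.cos(a),h[1]+r*np.sin(a),z]
obs=[((240,258),(45e-3,138)),((248,540),(45e-3,-138))]
def res(h):
    r=[]
    for p,(rr,a) in obs: r+=list(pj(c,w(h,rr,a,.05))-g(p))
    f=[pj(c,w(h,.052,a,.05)) for a in range(360)]
    f=np.array(f); r+=[f[:,0].min()-g((152,0))[0],f[:,0].max()-g((675,0))[0],f[:,1].min()-g((0,137))[1]]
    r+=list(pj(c,[h[0],h[1],.0416])-g((414,392)))
    q=[np.array(h[:2])+np.array([[np.cos(h[2]),-np.sin(h[2])],[np.sin(h[2]),np.cos(h[2])]])@np.array(v) for v in ((-.059,.059),(.059,.059))]
    for v,p in zip(q,((145,88),(686,97))): r+=list(pj(c,[v[0],v[1],.014])-g(p))
    return r
s=least_squares(res,[.484,.002,0]);print(s.x,np.degrees(s.x[2]));print(np.round(s.fun,2))
for nm,p in(("L",(245,325)),("R",(250,475))):
    X=bp(c,g(p),.0465);d=X[:2]-s.x[:2];print(nm,X,np.hypot(*d),np.degrees(np.arctan2(d[1],d[0])-s.x[2]))
im=cv2.imread("pics/w2.png");im=cv2.resize(im[90:270,160:360],None,fx=4,fy=4,interpolation=cv2.INTER_CUBIC)
def dr(X,col):
    u=pj(c,X);cv2.circle(im,(int((u[0]+.5-160)*4),int((u[1]+.5-90)*4)),1,col,-1)
for a in np.arange(0,360,.5):
    dr(w(s.x,.052,a,.05),(0,0,255));dr(w(s.x,.036,a,.05),(0,255,0))
    dr(w(s.x,.012,a,.0416),(255,0,0))
    if abs(a-180)>22: dr(w(s.x,.036,a,.0472),(255,0,255))
cv2.imwrite("pics/w2o.png",im[:600])
E
python3 ov.py
```

```text
[ 0.48320102  0.00444036 -0.0129441 ] -0.7416421753917292
[ 0.63 -0.92 -0.12  1.18 -0.24  0.45  0.58 -0.41  0.86 -2.34 -0.69  1.96
 -0.53]
L [0.44985508 0.02034327 0.0465    ] 0.036943928495343205 155.24483753019393
R [ 0.44995209 -0.01121086  0.0465    ] 0.03674849691894999 -154.0506454396138
```

View pics/w2o.png

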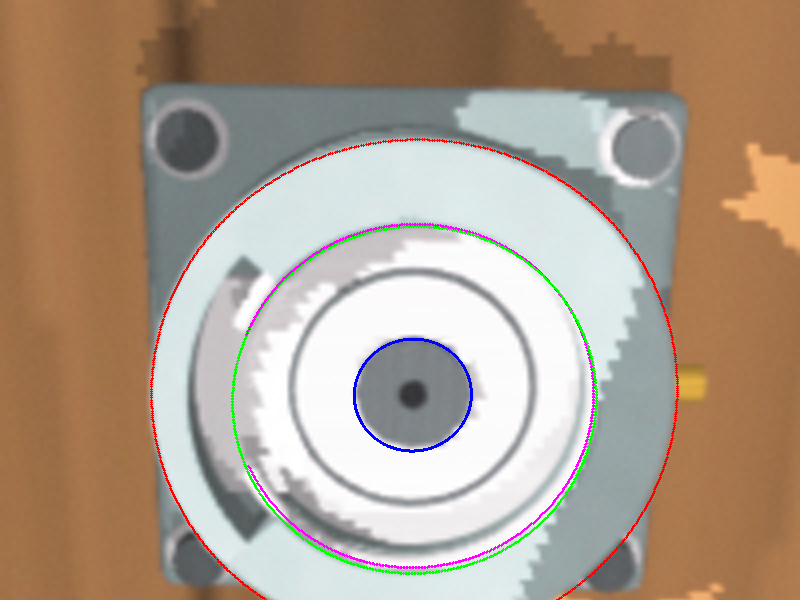

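Request:
servo_tool:
  increments: "0 0 -20 30 0;0 -3 -30 25 0;0 -3 -35 25 0;0 -3 -35 16 0;0 -3 -35 0 0;0 -3 -35 0 0;0 0 -35 0 0;0 0 -21 0 0;0 0 0 0 0;0 0 0 0 0"

```text
time_s: 3.75
tcp_pos: [0.4591, -0.2507, 0.2385]
orientation: [2.219, 2.222, 0.001]
wrist_force: [0.9, 0.8, -0.4]
opening: 0.0852
```

```bash
python3 - <<'E'
from h import *
s=env.sense();print(s["time_s"],s["tcp_pos"],s["orientation"],s["qpos"])
im=cams.snapshot("wrist");cv2.imwrite("pics/w3.png",im[:,:,::-1])
np.save("pics/w3.npy",cams.get_calibration("wrist"),allow_pickle=True)
im=im[:,:,::-1]
cv2.imwrite("pics/w3z.png",cv2.resize(im[90:290,160:360],None,fx=3,fy=3,interpolation=cv2.INTER_CUBIC)[:600])
E
```

```text
3.75 [ 0.45912328 -0.25067185  0.23853946] [2.21894685e+00 2.22225977e+00 5.47448275e-04] [-7.50291123e-01 -1.33109452e-01 -1.44691609e-01  1.55801848e+00
  3.07752295e-04  8.19013486e-01]
```

View pics/w3z.png

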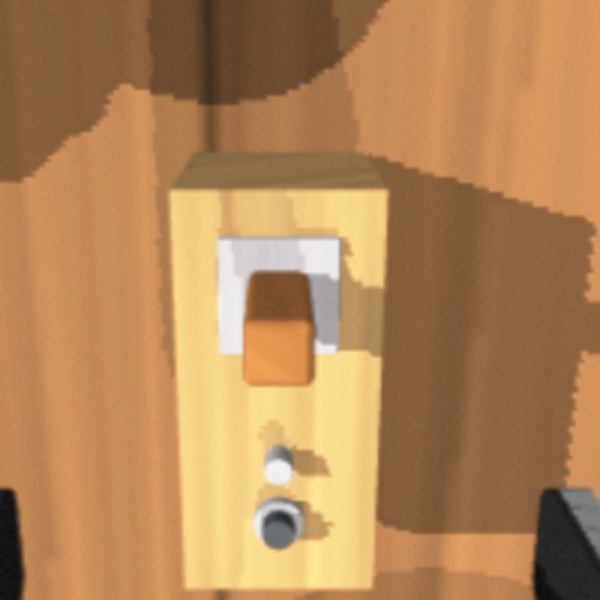

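```bash
python3 - <<'E'
from h import *
np.set_printoptions(precision=4,suppress=True)
c=np.load("pics/w3.npy",allow_pickle=True).item()
g=lambda p:((p[0]+.5)/3+160-.5,(p[1]+.5)/3+90-.5)
B=[bp(c,g(p),.085) for p in [(170,188),(388,188),(372,588),(185,588)]];print(np.array(B),np.mean(B,0))
B=[bp(c,g(p),.089) for p in [(218,238),(340,238),(340,353),(218,353)]];print(np.array(B),np.mean(B,0))
B=[bp(c,g(p),.143) for p in [(246,318),(311,318),(314,384),(243,384)]];print(np.array(B),np.mean(B,0))
E
```

```text
[[ 0.4249 -0.2202  0.085 ]
 [ 0.4946 -0.22    0.085 ]
 [ 0.4949 -0.37    0.085 ]
 [ 0.4252 -0.3701  0.085 ]] [ 0.4599 -0.2951  0.085 ]
[[ 0.4402 -0.2355  0.089 ]
 [ 0.4794 -0.2355  0.089 ]
 [ 0.4804 -0.2749  0.089 ]
 [ 0.4395 -0.275   0.089 ]] [ 0.4598 -0.2552  0.089 ]
[[ 0.4508 -0.2446  0.143 ]
 [ 0.4682 -0.2446  0.143 ]
 [ 0.4693 -0.2636  0.143 ]
 [ 0.4498 -0.2637  0.143 ]] [ 0.4595 -0.2541  0.143 ]
```

Request:
servo_tool:
  increments: "0 0.6 -4.4 -30 0;0 0 0 -30 0;0 0 0 -30 0;0 0 0 -25 0;0 0 0 -14 0;0 0 0 0 0;255 0 0 0 0;255 0 0 0 0;255 0 0 0 0;255 0 0 0 0;255 0 0 0 0;255 0 0 0 0"
  squeeze: 70

```text
time_s: 4.8
tcp_pos: [0.4598, -0.2547, 0.1094]
orientation: [2.217, 2.224, 0.0]
wrist_force: [0.6, -0.1, 3.8]
opening: 0.0193
```

Request:
servo_tool:
  increments: "255 0 0 0 0;255 0 0 0 0;255 0 0 0 0"

```text
time_s: 5.05
tcp_pos: [0.4598, -0.2548, 0.1093]
orientation: [2.217, 2.224, 0.0]
wrist_force: [0.9, 0.9, 6.9]
opening: 0.0192
```

Request:
servo_tool:
  increments: "255 0 0 10 0;255 0 0 20 0;255 0 0 25 0;255 0 0 25 0;255 0 0 25 0;255 0 0 15 0;255 0 0 0 0;255 0 0 0 0"

```text
time_s: 5.72
tcp_pos: [0.4596, -0.2546, 0.229]
orientation: [2.217, 2.224, 0.0]
wrist_force: [-0.6, 0.3, -1.4]
opening: 0.0194
```

```bash
python3 - <<'E'
from h import *
s=env.sense();print(s["time_s"],s["tcp_pos"],s["orientation"],s["wrist_force"])
for n in("wrist","side","scene"):
    c=cams.get_calibration(n);im=cams.snapshot(n)[:,:,::-1];cv2.imwrite(f"pics/p1{n}.png",im)
    u=pj(c,s["tcp_pos"]+np.array([0,0,-.0963]));print(n,u)
    if n=="wrist":cv2.imwrite("pics/p1wz.png",cv2.resize(im[84:384,100:400],None,fx=2,fy=2,interpolation=cv2.INTER_CUBIC))
    else:
        x,y=int(u[0]),int(u[1]);a=im[max(0,y-60):y+30,x-45:x+45];cv2.imwrite(f"pics/p1{n}z.png",cv2.resize(a,None,fx=6,fy=6,interpolation=cv2.INTER_CUBIC)); print(x-45,max(0,y-60))
E
```

```text
5.7167 [ 0.45956848 -0.25461734  0.22898565] [2.21742579e+00 2.22392594e+00 5.23828577e-05] [-0.57700614  0.30967826 -1.44112466]
wrist [252.15497555 201.37141936]
side [237.39595813 260.94728098]
192 200
scene [133.18016634 194.33162453]
88 134
```

View pics/p1wz.png

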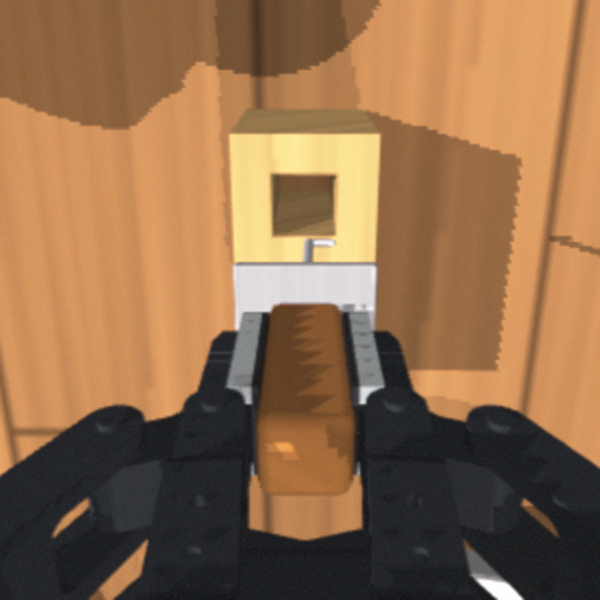

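View pics/p1sidez.png

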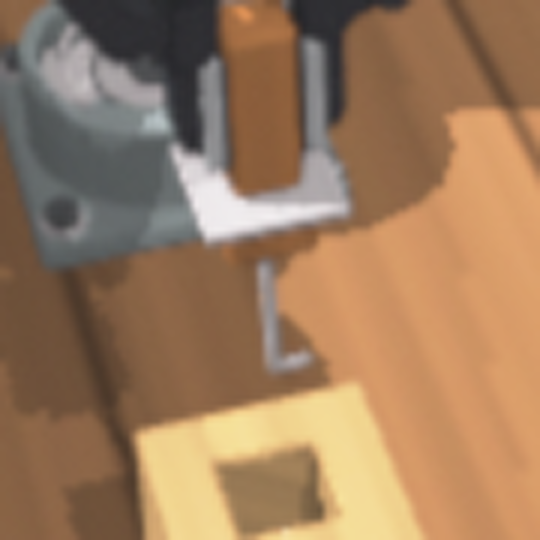

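View pics/p1scenez.png

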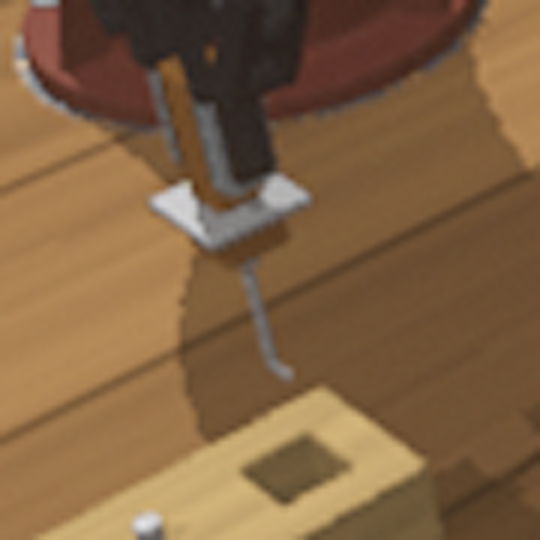

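```bash
python3 - <<'E'
from h import *
from scipy.optimize import least_squares
np.set_printoptions(precision=2,suppress=True)
a=cv2.imread("pics/p1wrist.png");cv2.imwrite("pics/q1.png",cv2.resize(a[180:250,215:305],None,fx=8,fy=8,interpolation=cv2.INTER_CUBIC))
s=env.sense();o=s["tcp_pos"]+np.array([0,0,-.0963])
for n in("wrist","side","scene"):
    c=cams.get_calibration(n)
    for d in ([0,0,0],[0,0,5],[0,0,-5],[0,0,1.6],[11,0,0]): print(n,d,pj(c,o+np.array(d)/1e3))
E
```

```text
wrist [0, 0, 0] [252.42 201.6 ]
wrist [0, 0, 5] [252.42 203.7 ]
wrist [0, 0, -5] [252.42 199.58]
wrist [0, 0, 1.6] [252.42 202.26]
wrist [11, 0, 0] [266.   201.64]
side [0, 0, 0] [236.9  261.65]
side [0, 0, 5] [236.78 259.55]
side [0, 0, -5] [237.01 263.73]
side [0, 0, 1.6] [236.86 260.98]
side [11, 0, 0] [243.05 260.26]
scene [0, 0, 0] [133.47 194.81]
scene [0, 0, 5] [133.02 192.99]
scene [0, 0, -5] [133.92 196.61]
scene [0, 0, 1.6] [133.33 194.23]
scene [11, 0, 0] [136.29 196.89]
```

View pics/q1.png

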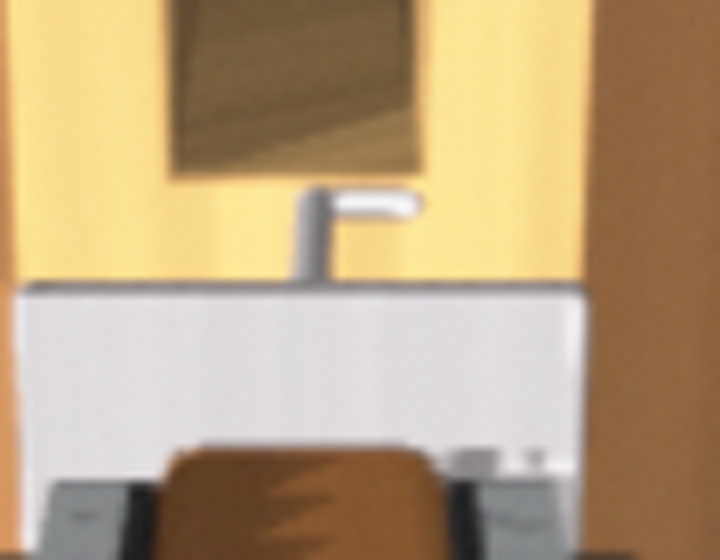

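```bash
python3 - <<'E'
from h import *
np.set_printoptions(precision=2,suppress=True)
s=env.sense();o=s["tcp_pos"]+np.array([0,-.0003,-.0963])
c=cams.get_calibration("wrist")
for d in ([0,20,72],[0,20,76],[0,10,130],[0,-10,130],[20,20,76],[-20,20,76]): print(d,pj(c,o+np.array(d)/1e3))
# pocket
for d in ([-15.5,15.5],[15.5,15.5],[15.5,-15.5],[-15.5,-15.5]): print(pj(c,[.4597+d[0]/1e3,-.2551+d[1]/1e3,.085]))
E
```

```text
[0, 20, 72] [252.52 211.29]
[0, 20, 76] [252.53 213.95]
[0, 10, 130] [252.49 290.19]
[0, -10, 130] [252.34 331.95]
[20, 20, 76] [289.07 214.05]
[-20, 20, 76] [215.98 213.84]
[236.93 171.07]
[269.91 171.17]
[269.23 202.25]
[237.35 202.16]
```

Request:
servo_tool:
  increments: "255 0 10 0 6;255 0 12 0 6.5;255 0 12 0 6.5;255 0 12 0 6.5;255 0 12 0 6.5;255 0 12 0 6.5;255 1 12 0 6.5;255 1 12 0 6.5;255 1 12 0 6.5;255 1 12 0 6.5;255 1 12 -5 6.5;255 1 12 -5 6.5"

```text
time_s: 6.87
tcp_pos: [0.465, -0.1116, 0.2172]
orientation: [-0.329, -3.123, -0.001]
wrist_force: [0.3, -0.9, -0.9]
opening: 0.0191
```

Request:
servo_tool:
  increments: "255 1 12 -5 6.5;255 0 12 -5 6.5;255 0 12 -5 6.5;255 0 12 -5 6.5;255 0 12 -5 6.5;255 0 12 -5 6.5;255 0 12 -5 6.5;255 0 12 -5 6.5;255 0 12 -5 6.5;255 0 12 -5 6.5;255 0 12 0 6.5;255 0 4.5 0 1"

```text
time_s: 7.87
tcp_pos: [0.4653, 0.0255, 0.1669]
orientation: [1.582, -2.712, -0.003]
wrist_force: [-0.6, 0.2, -1.3]
opening: 0.0194
```

Request:
servo_tool:
  increments: "255 0 0 0 0;255 0 0 0 0;255 0 0 0 0"

```text
time_s: 8.12
tcp_pos: [0.4663, 0.0236, 0.1683]
orientation: [1.571, -2.72, -0.0]
wrist_force: [0.0, -0.0, -0.5]
opening: 0.0189
```

```bash
cat > wr.py <<'E'
from h import *
import sys
from scipy.spatial.transform import Rotation as R
def yaw(s):
    T=R.from_rotvec(s["orientation"]).as_matrix();return np.degrees(np.arctan2(T[1,1],T[0,1]))
def look(n,x0,y0,x1,y1,f,name="wrist"):
    s=env.sense();c=cams.get_calibration(name);im=cams.snapshot(name)[:,:,::-1]
    cv2.imwrite(f"pics/{n}.png",im);np.save(f"pics/{n}.npy",c,allow_pickle=True)
    cv2.imwrite(f"pics/{n}z.png",cv2.resize(im[y0:y1,x0:x1],None,fx=f,fy=f,interpolation=cv2.INTER_CUBIC))
    print(s["time_s"],np.round(s["tcp_pos"]*1e3,2),"yaw",round(yaw(s),2),"F",np.round(s["wrist_force"],2),"open",round(s["opening"],4))
    return s,c
E
python3 -c "
from wr import *
look('a1',152,120,352,270,4)"
```

```text
8.1167 [466.33  23.63 168.32] yaw 150.0 F [ 0.01 -0.01 -0.47] open 0.0189
```

View pics/a1z.png

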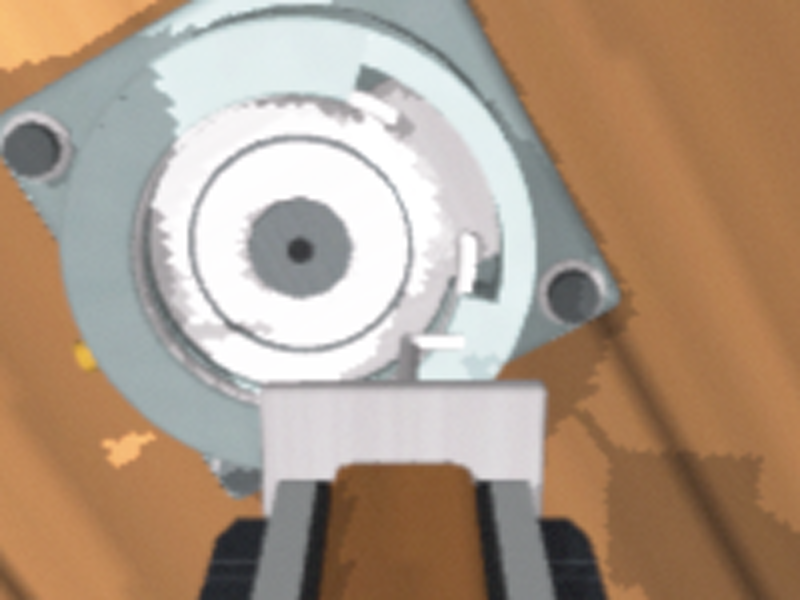

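```bash
python3 - <<'E'
from h import *
np.set_printoptions(precision=2,suppress=True)
c=np.load("pics/a1.npy",allow_pickle=True).item()
g=lambda p:((p[0]+.5)/4+152-.5,(p[1]+.5)/4+120-.5)
t=np.array([466.33,23.63])
for z in(.0706,.0736,.0766):
    F=bp(c,g((409,342)),z)*1e3;E=bp(c,g((463,342)),z)*1e3;print("foot",F,"toe",E,"off",F[:2]-t)
sp=bp(c,g((300,249)),.0416)*1e3;print("spindle",sp)
L=bp(c,g((468,238)),.047)*1e3;L2=bp(c,g((470,290)),.047)*1e3;Rr=bp(c,g((408,130)),.047)*1e3
for q in(L,L2,Rr):
    d=q-sp;print(q,np.hypot(d[0],d[1]),np.degrees(np.arctan2(d[1],d[0])))
E
```

```text
foot [466.93  26.98  70.6 ] toe [457.35  32.5   70.6 ] off [0.6  3.35]
foot [466.38  26.01  73.6 ] toe [456.94  31.46  73.6 ] off [0.05 2.38]
foot [465.84  25.04  76.6 ] toe [456.52  30.42  76.6 ] off [-0.49  1.41]
spindle [482.28   4.82  41.6 ]
[447.87  20.01  47.  ] 37.61260098419154 156.1765345173056
[453.29  30.71  47.  ] 38.865266460951275 138.2251306173296
[447.39  -7.21  47.  ] 36.90455130951359 -160.9821707437501
```

Request:
servo_tool:
  increments: "255 -1 -4 0 0;255 0 -4 0 0;255 0 -3 0 0;255 0 0 0 0;255 0 0 -8 0;255 0 0 -8 0;255 0 0 -6 0;255 0 0 -3 0;255 0 0 0 0;255 0 0 0 0"

```text
time_s: 9.0
tcp_pos: [0.4652, 0.0133, 0.1432]
orientation: [1.575, -2.718, -0.001]
wrist_force: [-0.3, 0.1, -1.6]
opening: 0.0194
```

```bash
python3 -c "
from wr import *
look('a2',152,120,352,270,4)
look('a2s',180,170,260,230,8,'side')"
```

```text
9.0 [465.17  13.28 143.2 ] yaw 150.18 F [-0.31  0.06 -1.62] open 0.0194
9.05 [465.39  13.19 143.53] yaw 150.18 F [-0.01  0.78 -1.09] open 0.0191
```

View pics/a2z.png

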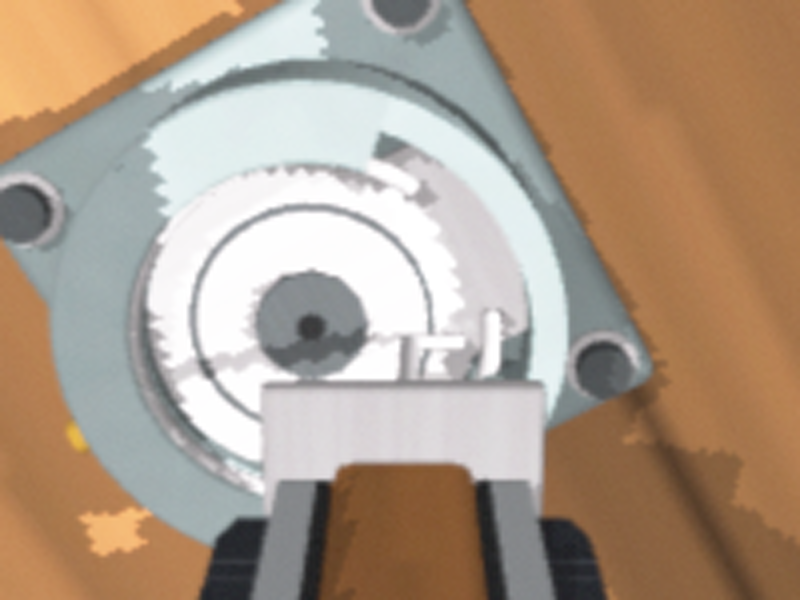

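View pics/a2sz.png

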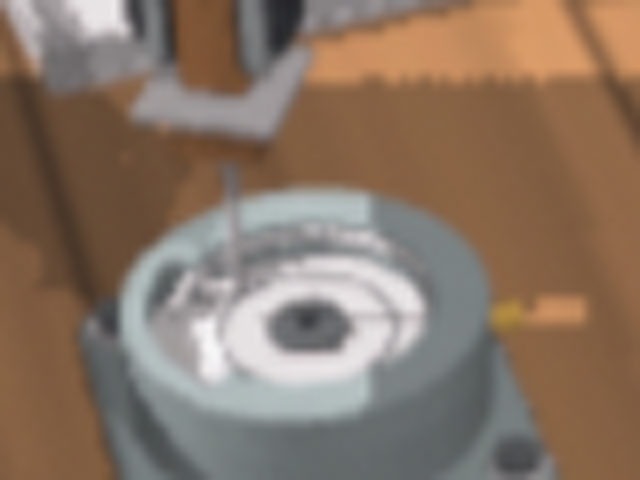

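Request:
servo_tool:
  increments: "255 0 0 -1.5 0;255 0 0 -1.5 0;255 0 0 0 0"

```text
time_s: 9.35
tcp_pos: [0.4653, 0.0132, 0.1403]
orientation: [1.575, -2.718, -0.0]
wrist_force: [-0.3, -0.0, -2.0]
opening: 0.0192
```

Request:
servo_tool:
  increments: "255 0 0 -1 0;255 0 0 0 0"

```text
time_s: 9.52
tcp_pos: [0.4653, 0.0131, 0.1394]
orientation: [1.575, -2.718, -0.0]
wrist_force: [0.0, 0.2, -1.1]
opening: 0.0196
```

Request:
servo_tool:
  increments: "255 0 0 -1 0;255 0 0 0 0"

```text
time_s: 9.68
tcp_pos: [0.4653, 0.0131, 0.1383]
orientation: [1.575, -2.718, -0.0]
wrist_force: [-0.1, -0.5, -1.3]
opening: 0.019
```

Request:
servo_tool:
  increments: "255 0 0 -0.7 0;255 0 0 0 0"

```text
time_s: 9.85
tcp_pos: [0.4653, 0.0131, 0.1377]
orientation: [1.575, -2.718, -0.0]
wrist_force: [-0.2, -0.8, -1.7]
opening: 0.0195
```

Request:
servo_tool:
  increments: "255 0 0 -0.7 0;255 0 0 0 0"

```text
time_s: 10.02
tcp_pos: [0.4653, 0.0131, 0.137]
orientation: [1.575, -2.718, -0.0]
wrist_force: [0.3, -0.3, 0.2]
opening: 0.0193
```

Request:
servo_tool:
  increments: "255 0 0 -0.7 0;255 0 0 0 0"

```text
time_s: 10.18
tcp_pos: [0.4653, 0.0131, 0.1363]
orientation: [1.575, -2.718, -0.0]
wrist_force: [0.0, -1.2, -0.9]
opening: 0.0193
```

Request:
servo_tool:
  increments: "255 0 0 -0.7 0;255 0 0 0 0"

```text
time_s: 10.35
tcp_pos: [0.4653, 0.0131, 0.1356]
orientation: [1.575, -2.718, -0.0]
wrist_force: [0.5, 2.2, -0.8]
opening: 0.0193
```

Request:
servo_tool:
  increments: "255 0 0 -0.7 0;255 0 0 0 0"

```text
time_s: 10.52
tcp_pos: [0.4653, 0.0131, 0.1349]
orientation: [1.575, -2.718, -0.0]
wrist_force: [0.1, -0.0, -1.5]
opening: 0.0192
```

Request:
servo_tool:
  increments: "255 0 0 -0.7 0;255 0 0 0 0"

```text
time_s: 10.68
tcp_pos: [0.4653, 0.0131, 0.1342]
orientation: [1.575, -2.718, -0.0]
wrist_force: [-0.9, -0.0, 0.1]
opening: 0.019
```

Request:
servo_tool:
  increments: "255 0 0 -0.7 0;255 0 0 0 0"

```text
time_s: 10.85
tcp_pos: [0.4654, 0.0131, 0.1336]
orientation: [-1.575, 2.718, 0.0]
wrist_force: [0.2, 0.1, -0.1]
opening: 0.0191
```

Request:
servo_tool:
  increments: "255 0 0 -0.7 0;255 0 0 0 0"

```text
time_s: 11.02
tcp_pos: [0.4656, 0.0131, 0.1334]
orientation: [-1.575, 2.718, -0.001]
wrist_force: [-1.1, 0.4, 3.8]
opening: 0.019
```

Request:
servo_tool:
  increments: "255 0 0 1.3 0;255 0 0 0 0"

```text
time_s: 11.18
tcp_pos: [0.4654, 0.0131, 0.1342]
orientation: [1.575, -2.718, -0.0]
wrist_force: [-0.8, -0.1, -0.7]
opening: 0.0188
```

```bash
python3 -c "
from wr import *
look('a3',202,160,302,235,8)"
```

```text
11.1833 [465.36  13.12 134.22] yaw 150.17 F [-0.84 -0.06 -0.74] open 0.0188
```

View pics/a3z.png

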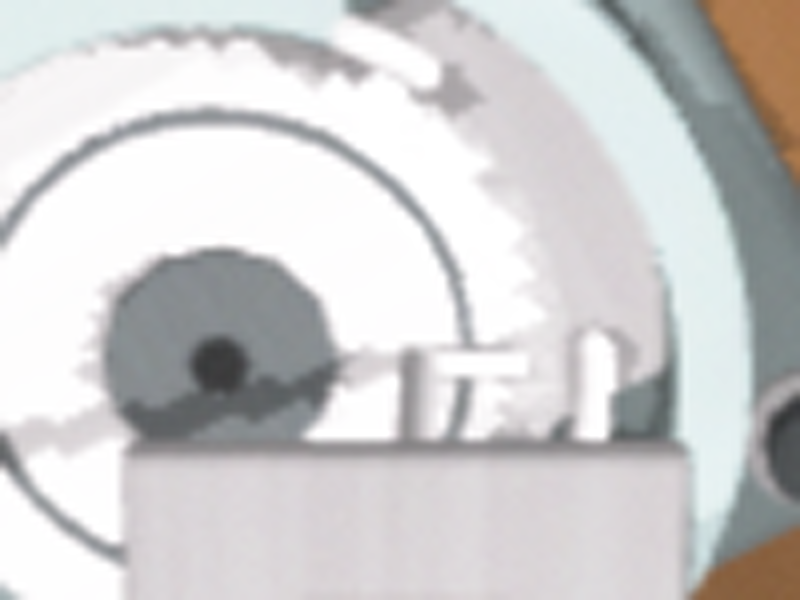

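```bash
python3 - <<'E'
from h import *
np.set_printoptions(precision=2,suppress=True)
c=np.load("pics/a3.npy",allow_pickle=True).item()
g=lambda p:((p[0]+.5)/8+202-.5,(p[1]+.5)/8+160-.5)
F=bp(c,g((417,362)),.0415)*1e3;E=bp(c,g((527,362)),.0415)*1e3;sp=bp(c,g((220,362)),.0416)*1e3
tip=bp(c,g((597,332)),.0462)*1e3;w2=bp(c,g((596,420)),.0472)*1e3
rt=bp(c,g((440,78)),.0462)*1e3
t=np.array([np.cos(np.radians(150.17)),np.sin(np.radians(150.17))]);n=np.array([-t[1],t[0]])
for nm,q in(("foot",F),("toeend",E),("spindle",sp),("tip",tip),("w2",w2),("rt",rt)):
    d=(q-F)[:2];e=(q-sp)[:2];print(nm,q,"along",d@t,"left",d@n,"r",np.hypot(*e),np.degrees(np.arctan2(e[1],e[0])))
E
```

```text
foot [465.09  14.56  41.5 ] along 0.0 left 0.0 r 19.707522192908783 150.0770431264149
toeend [455.54  20.03  41.5 ] along 11.007834302714896 left 0.002794784239281299 r 30.7153444181481 150.11557053527957
spindle [482.17   4.73  41.6 ] along -19.707496255912133 left 0.031973539081867966 r 0.0 0.0
tip [447.46  19.06  46.2 ] along 17.534735431277863 left 4.861197865853986 r 37.55403079085687 157.55835449582696
w2 [451.8   26.75  47.2 ] along 17.585543606379858 left -3.965512768523754 r 37.50667565847437 144.05175711056282
rt [448.22 -10.63  46.2 ] along 2.1025976643361424 left 30.243570184388577 r 37.26151860389963 -155.65594463782855
```

Request:
servo_tool:
  increments: "255 -1.9 1.1 0 0;255 -1.9 1.1 0 0;255 -1.9 1.1 0 0;255 0 0 0 0"

```text
time_s: 11.57
tcp_pos: [0.4592, 0.0167, 0.1341]
orientation: [1.575, -2.718, -0.001]
wrist_force: [-0.5, 0.1, -1.3]
opening: 0.0194
```

Request:
servo_tool:
  increments: "255 -1.9 1.1 0 0;255 0 0 0 0;255 0 0 0 0"

```text
time_s: 11.82
tcp_pos: [0.4576, 0.0176, 0.1342]
orientation: [1.575, -2.718, -0.0]
wrist_force: [-0.7, 0.4, -1.0]
opening: 0.0192
```

```bash
python3 -c "
from wr import *
look('a4',202,160,302,235,8)"
```

```text
11.8167 [457.63  17.61 134.16] yaw 150.18 F [-0.71  0.4  -0.99] open 0.0192
```

View pics/a4z.png

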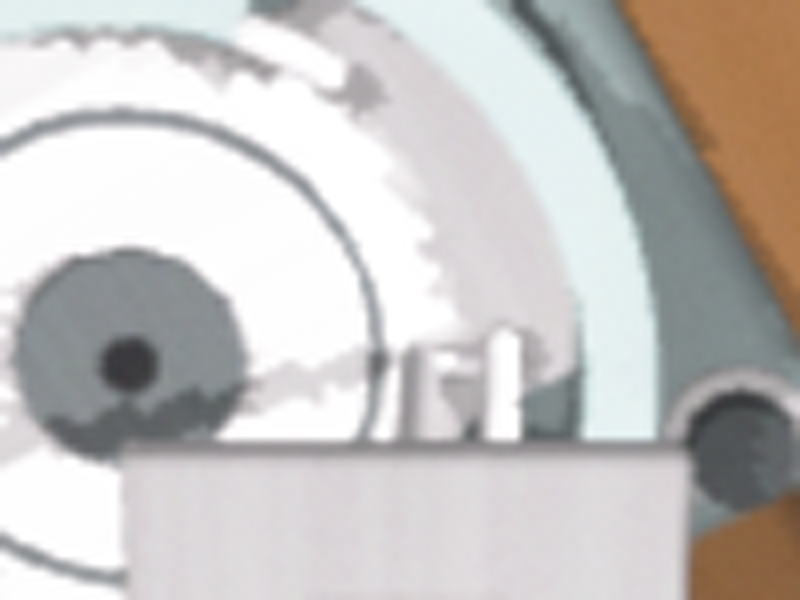

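Request:
servo_tool:
  increments: "255 0 0 0.7 0;255 0 0 0.7 0;255 0 0 0.7 0;255 0 0 0.7 0;255 0 0 0 0"

```text
time_s: 12.28
tcp_pos: [0.4577, 0.0172, 0.1367]
orientation: [1.574, -2.718, 0.001]
wrist_force: [-0.1, -2.3, -8.4]
opening: 0.0194
```

Request:
servo_tool:
  increments: "255 0 0 1 0;255 0 0 1 0;255 0 0 0 0"

```text
time_s: 12.53
tcp_pos: [0.4578, 0.017, 0.1388]
orientation: [1.574, -2.718, 0.001]
wrist_force: [2.0, -5.1, -11.8]
opening: 0.019
```

```bash
python3 -c "
from wr import *
look('a5',202,160,302,235,8)"
```

```text
12.5333 [457.76  16.99 138.82] yaw 150.15 F [  2.03  -5.13 -11.8 ] open 0.019
```

View pics/a5z.png

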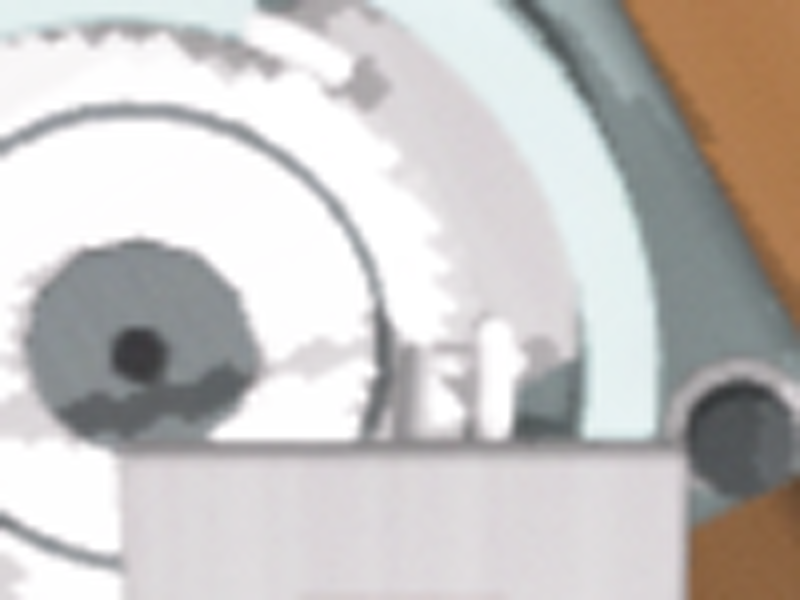

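Request:
servo_tool:
  increments: "255 0 0 1 0;255 0 0 1 0;255 0 0 0 0"

```text
time_s: 12.83
tcp_pos: [0.4579, 0.0171, 0.1412]
orientation: [1.574, -2.718, 0.001]
wrist_force: [-0.3, -2.1, -5.9]
opening: 0.0192
```

Request:
servo_tool:
  increments: "255 0 0 1 0;255 0 0 1 0;255 0 0 0 0"

```text
time_s: 13.08
tcp_pos: [0.4576, 0.0177, 0.1433]
orientation: [-1.575, 2.718, 0.001]
wrist_force: [-1.1, -0.3, -6.3]
opening: 0.0194
```

```bash
python3 -c "
from wr import *
look('a6',202,160,302,235,8)
look('a6s',180,170,260,230,8,'side')"
```

```text
13.0833 [457.63  17.73 143.28] yaw 150.18 F [-1.08 -0.35 -6.25] open 0.0194
13.1333 [457.64  17.74 143.19] yaw 150.18 F [-0.17 -1.64 -6.42] open 0.019
```

View pics/a6z.png

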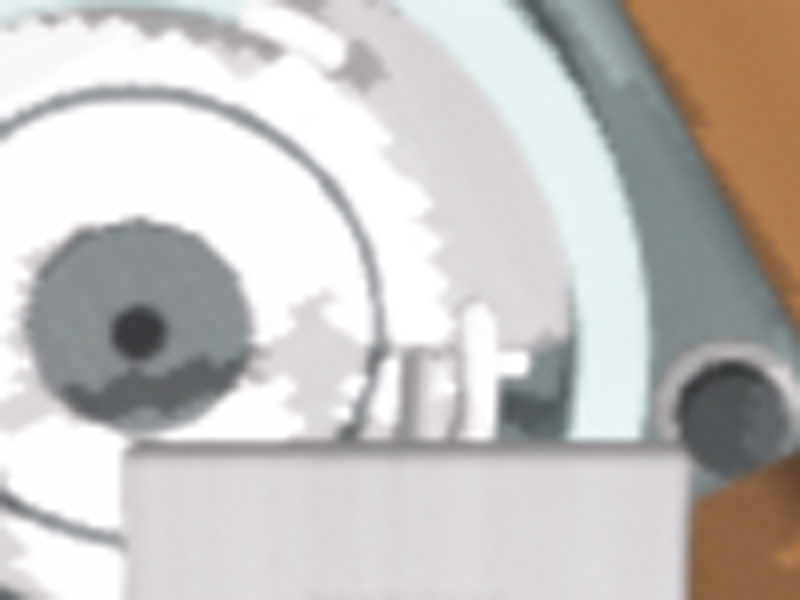

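View pics/a6sz.png

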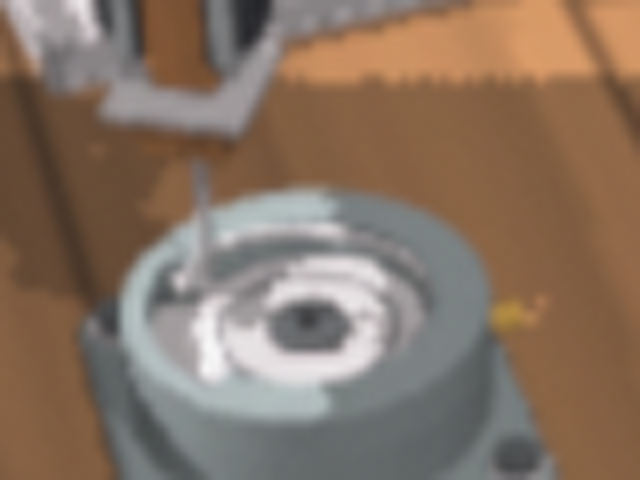

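Request:
servo_tool:
  increments: "255 0 0 1 0;255 0 0 1 0;255 0 0 0 0"

```text
time_s: 13.43
tcp_pos: [0.4578, 0.0177, 0.1454]
orientation: [-1.575, 2.718, 0.0]
wrist_force: [-0.2, 0.8, -2.0]
opening: 0.0192
```

Request:
servo_tool:
  increments: "255 0 0 1 0;255 0 0 1 0;255 0 0 0 0"

```text
time_s: 13.68
tcp_pos: [0.458, 0.0176, 0.1474]
orientation: [-1.575, 2.718, -0.0]
wrist_force: [-1.2, 0.3, -3.7]
opening: 0.0191
```

```bash
python3 -c "
from wr import *
look('a7',202,160,302,235,8)"
```

```text
13.6833 [457.97  17.58 147.37] yaw 150.17 F [-1.2   0.34 -3.74] open 0.0191
```

View pics/a7z.png

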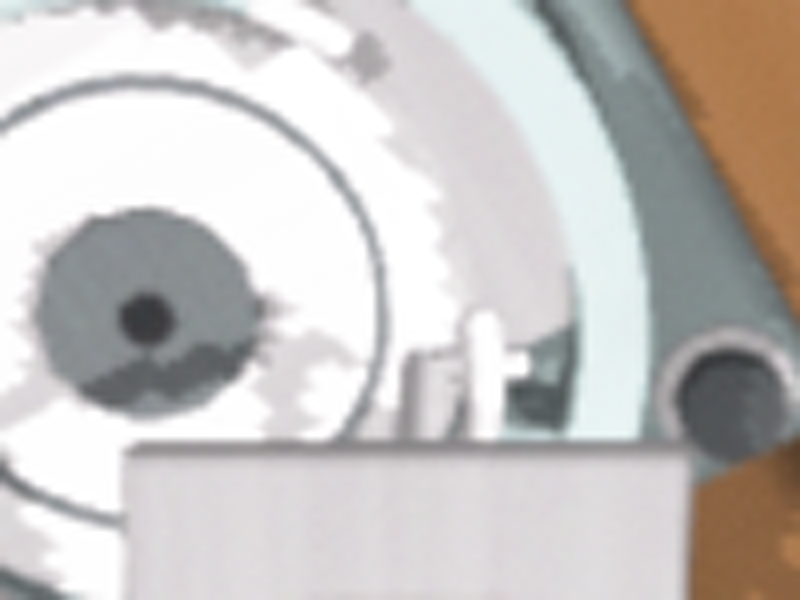

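Still hooked, the wire has sprung slightly outward; force ~3 N. Lift on to about 15.5 mm of end lift.

Request:
servo_tool:
  increments: "255 0 0 1 0;255 0 0 1 0;255 0 0 1 0;255 0 0 0 0;255 0 0 0 0"

```text
time_s: 14.15
tcp_pos: [0.4578, 0.0176, 0.15]
orientation: [-1.575, 2.718, 0.0]
wrist_force: [-0.3, 1.2, -4.7]
opening: 0.0192
```

```bash
python3 -c "
from wr import *
look('a8',202,160,302,235,8)
look('a8s',180,170,260,230,8,'side')
look('a8c',190,140,270,200,8,'scene')"
```

```text
14.15 [457.78  17.56 150.02] yaw 150.17 F [-0.27  1.16 -4.7 ] open 0.0192
14.2 [457.76  17.55 149.95] yaw 150.17 F [ 0.37  0.84 -4.23] open 0.0193
14.25 [457.77  17.58 149.96] yaw 150.17 F [ 0.97  0.44 -4.84] open 0.0192
```

View pics/a8z.png

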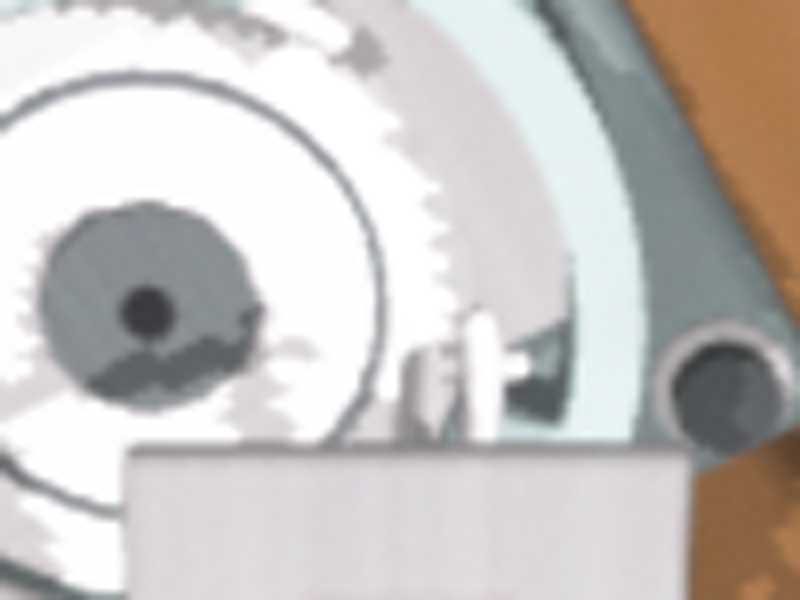

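View pics/a8sz.png

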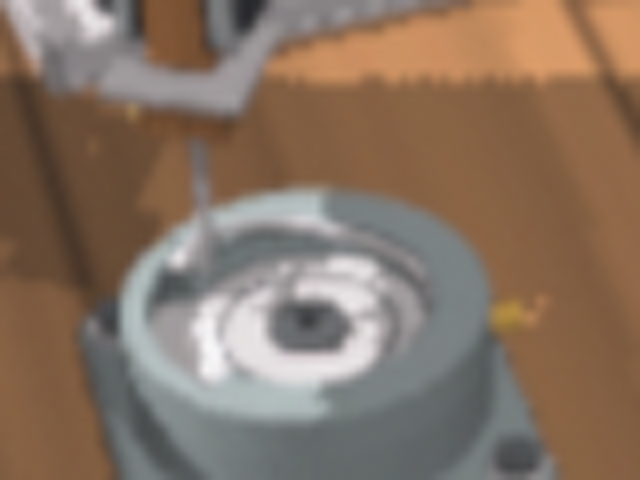

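View pics/a8cz.png

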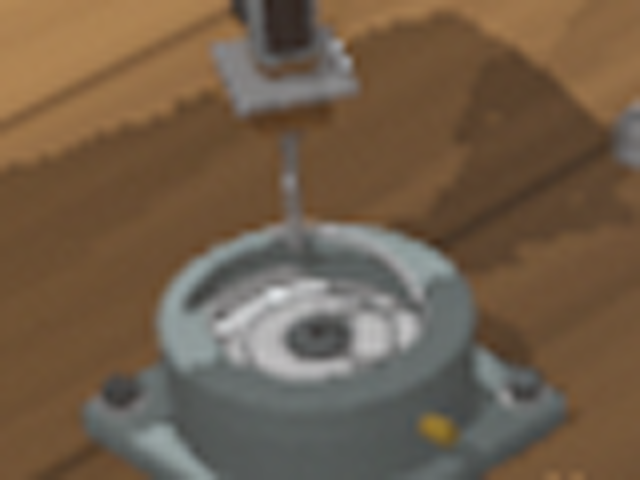

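Request:
servo_tool:
  increments: "255 0 0 0.8 0;255 0 0 0.7 0;255 0 0 0 0;255 0 0 0 0"

```text
time_s: 14.63
tcp_pos: [0.458, 0.0172, 0.1519]
orientation: [-1.575, 2.718, -0.001]
wrist_force: [0.1, -0.7, -2.7]
opening: 0.0192
```

```bash
python3 -c "
from wr import *
look('a9',202,160,302,235,8)"
```

```text
14.6333 [458.02  17.22 151.87] yaw 150.16 F [ 0.12 -0.68 -2.73] open 0.0192
```

View pics/a9z.png

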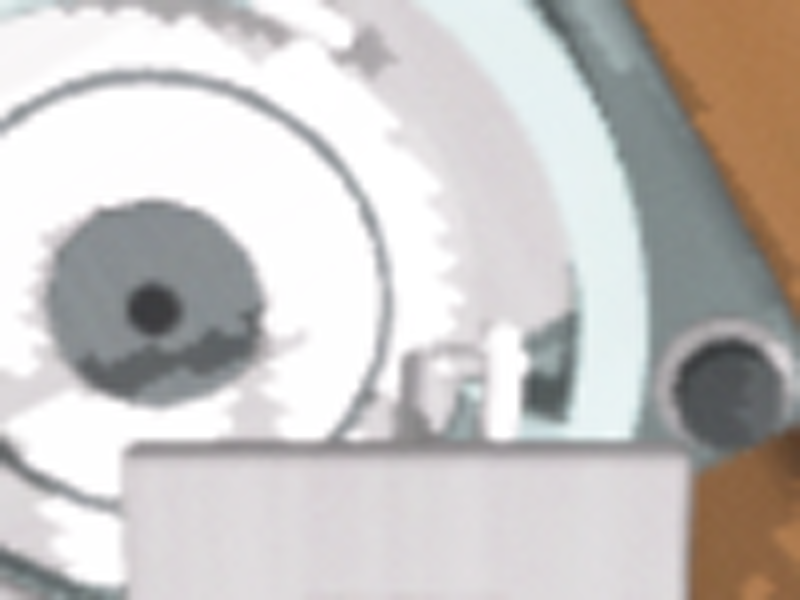

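Request:
servo_tool:
  increments: "255 0 0 -1.5 0;255 0 0 -1.5 0;255 0 0 -1.5 0;255 0 0 -1.5 0;255 0 0 0 0"

```text
time_s: 15.1
tcp_pos: [0.4577, 0.0176, 0.1452]
orientation: [1.575, -2.718, -0.001]
wrist_force: [0.3, -1.3, -1.3]
opening: 0.0192
```

Request:
servo_tool:
  increments: "255 0 0 -1.5 0;255 0 0 -1.5 0;255 0 0 -1.5 0;255 0 0 0 0;255 0 0 0 0"

```text
time_s: 15.52
tcp_pos: [0.4578, 0.0175, 0.141]
orientation: [1.575, -2.718, -0.0]
wrist_force: [-0.7, -0.3, -0.8]
opening: 0.0194
```

```bash
python3 -c "
from wr import *
look('b1',202,160,302,235,8)"
```

```text
15.5167 [457.77  17.52 140.97] yaw 150.17 F [-0.71 -0.26 -0.82] open 0.0194
```

View pics/b1z.png

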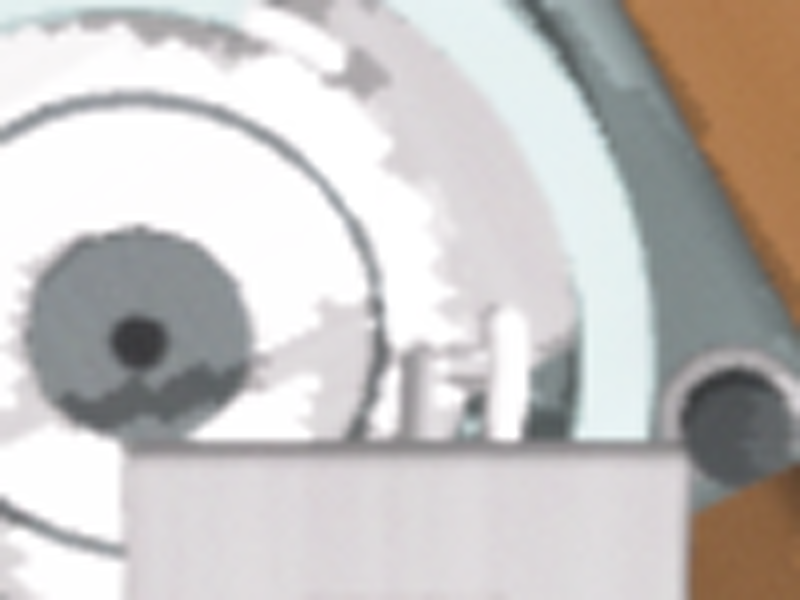

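Request:
servo_tool:
  increments: "255 0 0 -1.5 0;255 0 0 0 0;255 1.9 -1.1 0 0;255 1.9 -1.1 0 0;255 1.9 -1.1 0 0;255 1.9 -1.1 0 0;255 0.8 -0.5 0 0;255 0 0 0 0"

```text
time_s: 16.23
tcp_pos: [0.4664, 0.0124, 0.1395]
orientation: [1.575, -2.718, -0.0]
wrist_force: [-1.4, 0.2, -1.1]
opening: 0.0195
```

```bash
python3 -c "
from wr import *
look('b2',202,160,302,235,8)"
```

```text
16.2333 [466.37  12.44 139.47] yaw 150.16 F [-1.37  0.18 -1.1 ] open 0.0195
```

View pics/b2z.png

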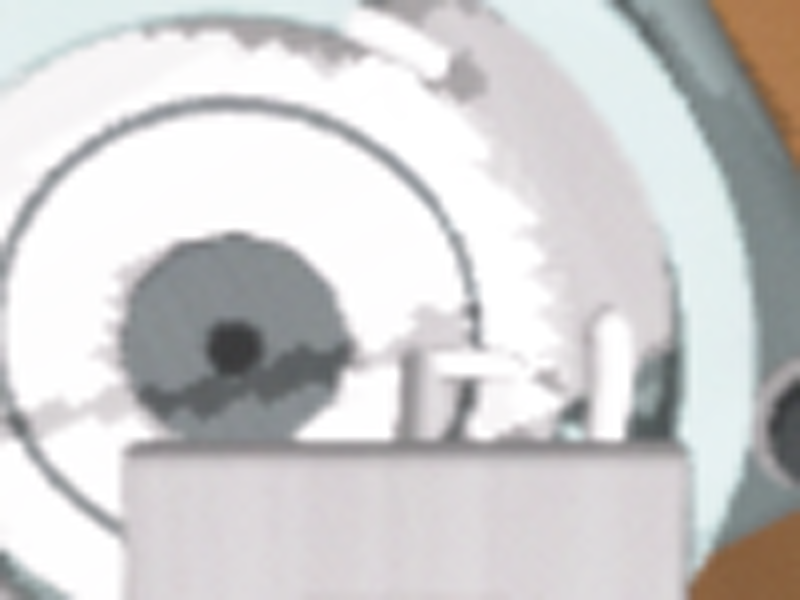

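Request:
servo_tool:
  increments: "255 0 0 5 0;255 0 0 10 0;255 0 0 20 0;255 0 0 25 0;255 0 0 25 0;255 0 0 5 0;255 0 0 0 0;255 0 0 0 0"

```text
time_s: 16.95
tcp_pos: [0.4662, 0.0126, 0.2295]
orientation: [-1.575, 2.718, -0.0]
wrist_force: [0.3, -0.1, -1.6]
opening: 0.0194
```

```bash
python3 -c "
from wr import *
look('b3',172,90,322,240,4)
look('b3s',180,170,260,230,8,'side')
look('b3c',190,140,270,200,8,'scene')"
```

```text
16.95 [466.24  12.62 229.48] yaw 150.17 F [ 0.3  -0.08 -1.61] open 0.0194
17.0 [465.85  12.7  228.67] yaw 150.17 F [ 0.35  0.14 -1.55] open 0.0194
17.05 [465.63  12.77 228.28] yaw 150.17 F [-1.26 -0.22 -1.05] open 0.0189
```

View pics/b3z.png

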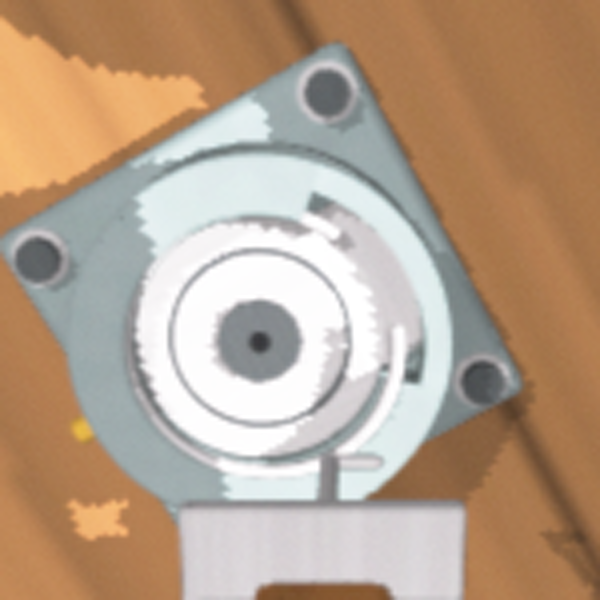

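View pics/b3sz.png

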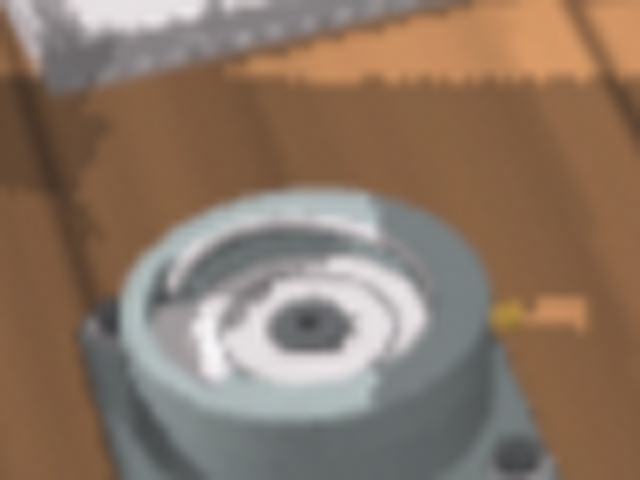

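View pics/b3cz.png

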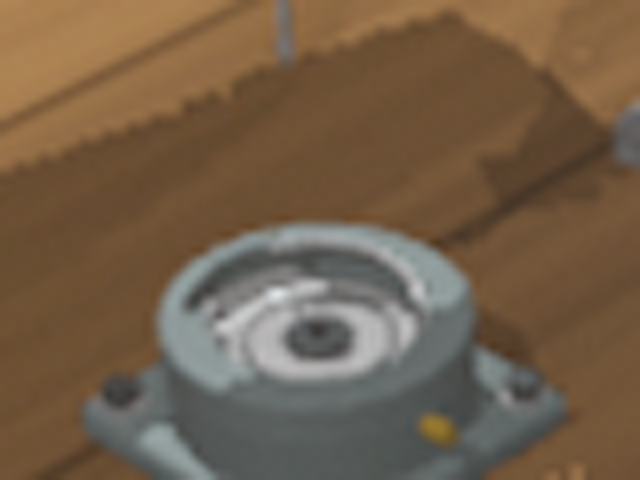

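Request:
servo_tool:
  increments: "255 0 -11 0 -6.5;255 0 -11 0 -6.5;255 0 -11 0 -6.5;255 0 -11 0 -6.5;255 0 -11 0 -6.5;255 0 -11 0 -6.5;255 -1 -11 0 -6.5;255 -1 -11 0 -6.5;255 -1 -11 0 -6.5;255 -1 -11 0 -6.5;255 -1 -11 0 -6.5;255 -1 -11 0 -6.5"

```text
time_s: 18.1
tcp_pos: [0.4596, -0.1196, 0.2283]
orientation: [-0.495, -3.101, -0.001]
wrist_force: [0.2, 1.0, 0.0]
opening: 0.0193
```

Request:
servo_tool:
  increments: "255 0 -11 0 -6.5;255 0 -11 0 -6.5;255 0 -11 0 -6.5;255 0 -11 0 -6.5;255 0 -11 0 -6.5;255 0 -11 0 -6.5;255 0 -11 0 -6.5;255 0 -11 0 -6.5;255 0 -11 0 -6.5;255 0 -11 0 -6.5;255 0 -11 0 -6.5;255 0 -14 0 -0.5"

```text
time_s: 19.1
tcp_pos: [0.4598, -0.2543, 0.2284]
orientation: [-2.222, -2.218, -0.0]
wrist_force: [-0.2, 0.3, -1.2]
opening: 0.0192
```

Request:
servo_tool:
  increments: "255 0 0 0 0;255 0 0 0 0;255 0 0 0 0"

```text
time_s: 19.35
tcp_pos: [0.46, -0.254, 0.2291]
orientation: [-2.215, -2.227, -0.0]
wrist_force: [-1.2, 0.8, -0.5]
opening: 0.0192
```

```bash
python3 -c "
from wr import *
look('c1',202,150,302,250,6)"
```

```text
19.35 [ 459.98 -254.05  229.07] yaw 0.31 F [-1.25  0.81 -0.47] open 0.0192
```

View pics/c1z.png

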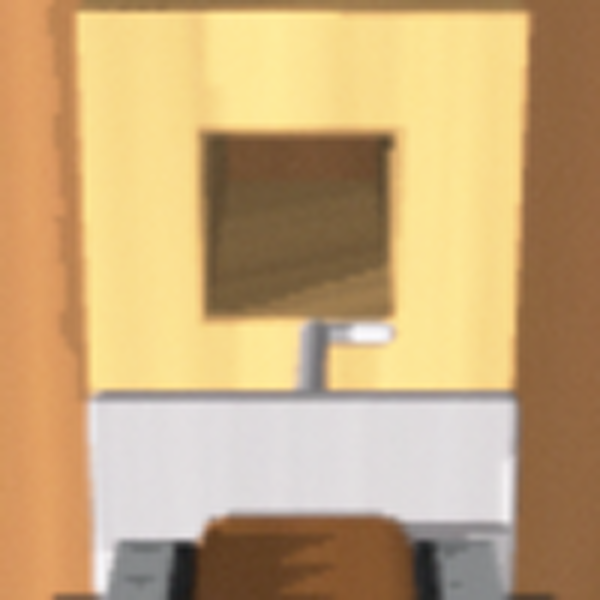

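Request:
servo_tool:
  increments: "255 0 -0.7 -10 0;255 0 0 -15 0;255 0 0 -15 0;255 0 0 -15 0;255 0 0 -15 0;255 0 0 -15 0;255 0 0 -15 0;255 0 0 -10 0;255 0 0 -4 0;255 0 0 0 0;255 0 0 0 0"

```text
time_s: 20.32
tcp_pos: [0.4603, -0.255, 0.1158]
orientation: [2.217, 2.225, 0.0]
wrist_force: [0.0, -0.3, -0.4]
opening: 0.0189
```

Request:
servo_tool:
  increments: "255 0 0 -2 0;255 0 0 -2 0;255 0 0 0 0"

```text
time_s: 20.57
tcp_pos: [0.4603, -0.2552, 0.1117]
orientation: [2.218, 2.224, 0.0]
wrist_force: [0.0, -1.2, -0.7]
opening: 0.0194
```

Request:
servo_tool:
  increments: "255 0 0 -1 0;255 0 0 -0.7 0;255 0 0 0 0"

```text
time_s: 20.82
tcp_pos: [0.4602, -0.2551, 0.1098]
orientation: [2.218, 2.225, 0.0]
wrist_force: [0.0, 1.0, -0.7]
opening: 0.0192
```

Request:
servo_tool:
  increments: "255 0 0 -0.6 0;255 0 0 -0.4 0;255 0 0 0 0"

```text
time_s: 21.07
tcp_pos: [0.4603, -0.2552, 0.1094]
orientation: [2.218, 2.224, -0.0]
wrist_force: [-1.9, 1.3, 4.8]
opening: 0.0189
```

Request:
servo_tool:
  increments: "0 0 0 0 0;0 0 0 0 0;0 0 0 0 0;0 0 0 0 0;0 0 0 15 0;0 0 0 30 0;0 0 0 30 0;0 0 0 30 0;0 0 0 25 0;0 0 0 0 0;0 0 0 0 0"

```text
time_s: 21.98
tcp_pos: [0.4608, -0.2557, 0.2402]
orientation: [2.216, 2.223, 0.0]
wrist_force: [0.6, 0.3, -1.4]
opening: 0.0854
```

```bash
python3 -c "
from wr import *
look('c2',160,90,360,290,3)"
```

```text
21.9833 [ 460.83 -255.7   240.25] yaw 0.17 F [ 0.59  0.27 -1.38] open 0.0854
```

View pics/c2z.png

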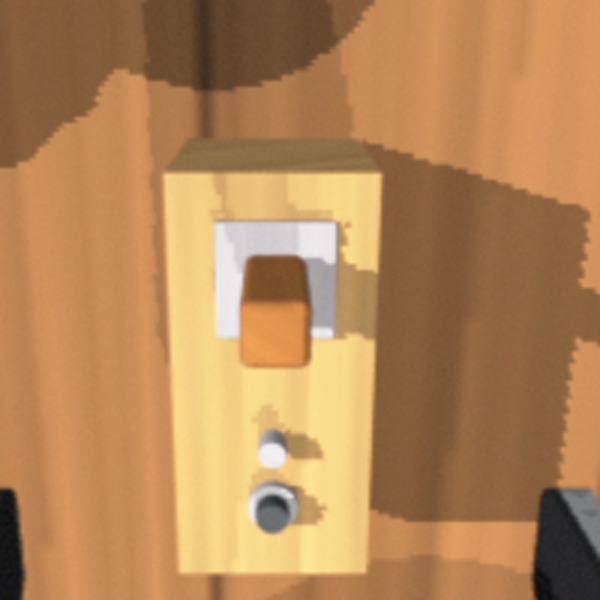

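Request:
servo_tool:
  increments: "0 0 15 0 5;0 2 22 0 6.5;0 2 22 0 6.5;0 2 22 0 6.5;0 2 22 0 6.5;0 2 22 0 6.5;0 2 22 0 6.5;0 2 22 -10 6.5;0 2 22 -15 6.5;0 2 22 -15 6.5;0 2 22 -15 6.5;0 2 22 -15 6.5"

```text
time_s: 23.03
tcp_pos: [0.4812, 0.0032, 0.1664]
orientation: [-0.356, -3.119, -0.001]
wrist_force: [1.1, -0.6, -0.0]
opening: 0.0855
```

Request:
servo_tool:
  increments: "0 0 22 -12 6.5;0 0 6 0 6.8;0 0 0 0 0;0 0 0 0 0"

```text
time_s: 23.37
tcp_pos: [0.4815, 0.0301, 0.1556]
orientation: [-0.005, -3.14, -0.0]
wrist_force: [0.7, -0.8, -0.1]
opening: 0.0855
```

```bash
python3 -c "
from wr import *
look('d1',172,100,352,250,4)"
```

```text
23.3667 [481.5   30.14 155.64] yaw 89.82 F [ 0.73 -0.79 -0.13] open 0.0855
```

View pics/d1z.png

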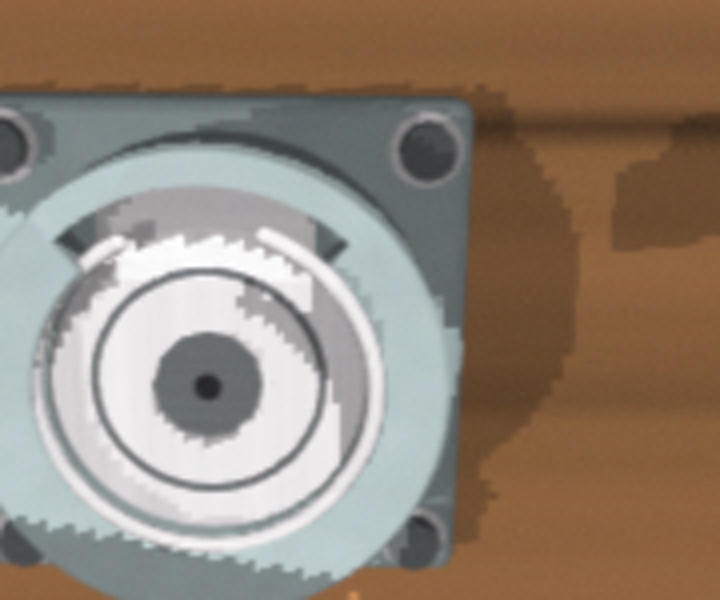

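```bash
python3 - <<'E'
from h import *
np.set_printoptions(precision=1,suppress=True)
c=np.load("pics/d1.npy",allow_pickle=True).item()
g=lambda p:((p[0]+.5)/4+172-.5,(p[1]+.5)/4+100-.5)
sp=bp(c,g((208,386)),.0416)*1e3;print(sp)
for p in [(262,233),(330,285),(378,385),(365,455),(325,500),(270,533),(208,543),(150,527),(90,485),(55,440),(40,390),(45,330),(85,262),(120,243)]:
    o=[]
    for z in(.052,.0452):
        d=(bp(c,g(p),z)*1e3-sp);o+=[np.hypot(d[0],d[1]),np.degrees(np.arctan2(d[1],d[0]))]
    print(p,np.array(o), bp(c,g(p),.052)[:2]*1e3)
im=cv2.resize(cv2.imread("pics/d1.png")[100:250,172:352],None,fx=4,fy=4,interpolation=cv2.INTER_CUBIC)
for a in np.arange(0,360,1):
    for r,z,col in((36,50,(0,255,0)),(36,45.2,(255,0,255)),(52,50,(0,0,255)),(38,43,(255,0,0))):
        u=pj(c,[(482.6+r*np.cos(np.radians(a)))/1e3,(4.6+r*np.sin(np.radians(a)))/1e3,z/1e3]);cv2.circle(im,(int((u[0]+.5-172)*4),int((u[1]+.5-100)*4)),0,col,-1)
cv2.imwrite("pics/d1o.png",im)
E
```

```text
[482.5   5.   41.6]
(262, 233) [ 37.9 160.1  36.5 159.9] [446.8  17.9]
(330, 285) [ 36.3 133.3  35.3 131.3] [457.5  31.5]
(378, 385) [36.6 95.6 36.7 92. ] [478.9  41.4]
(365, 455) [35.9 70.4 37.1 66.5] [494.5  38.8]
(325, 500) [33.8 48.5 35.9 44.9] [504.9  30.3]
(270, 533) [33.  23.9 35.9 21.3] [512.6  18.4]
(208, 543) [32.5 -0.3 35.8 -1.4] [515.    4.9]
(150, 527) [ 31.3 -23.7  34.6 -23.2] [511.1  -7.5]
(90, 485) [ 31.2 -53.   34.1 -50.6] [501.2 -19.9]
(55, 440) [ 32.7 -75.1  35.  -71.6] [490.9 -26.6]
(40, 390) [ 34.  -94.6  35.6 -90.7] [479.7 -28.9]
(45, 330) [  35.5 -116.2   36.2 -112.3] [466.8 -26.9]
(85, 262) [  37.5 -142.6   37.2 -139.5] [452.6 -17.7]
(120, 243) [  37.1 -155.3   36.3 -152.7] [448.8 -10.5]
```

View pics/d1o.png

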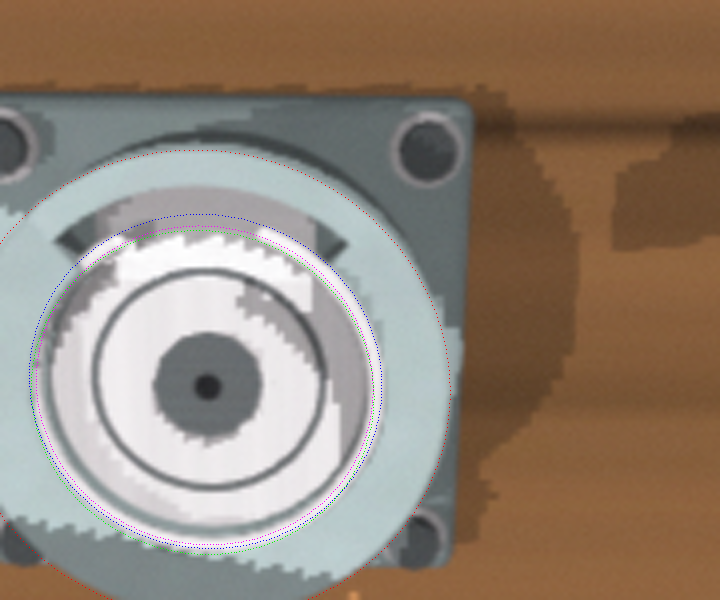

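Request:
servo_tool:
  increments: "205 -4 2 -5 6.5;205 -4 2 -10 6.5;205 -4 2 -10 6.5;205 -2.4 2 -10 5.7;205 0 0 -15 0;205 0 0 -15 0;205 0 0 -10 0;205 0 0 0 0;205 0 0 0 0"
  squeeze: 25

```text
time_s: 24.17
tcp_pos: [0.4676, 0.0375, 0.0817]
orientation: [0.681, -3.066, -0.0]
wrist_force: [-0.2, 0.3, -0.8]
opening: 0.0167
```

```bash
python3 -c "
from wr import *
s,c=look('d2',152,200,352,350,4)
print(pj(c,s['tcp_pos']+[0,0,-.011]))
look('d2c',190,140,270,200,8,'scene')"
```

```text
24.1667 [467.57  37.45  81.74] yaw 115.04 F [-0.19  0.33 -0.76] open 0.0167
[252.79666878 255.21255094]
24.2167 [468.1   37.45  82.44] yaw 115.07 F [ 1.16 -0.46  0.38] open 0.0169
```

View pics/d2z.png

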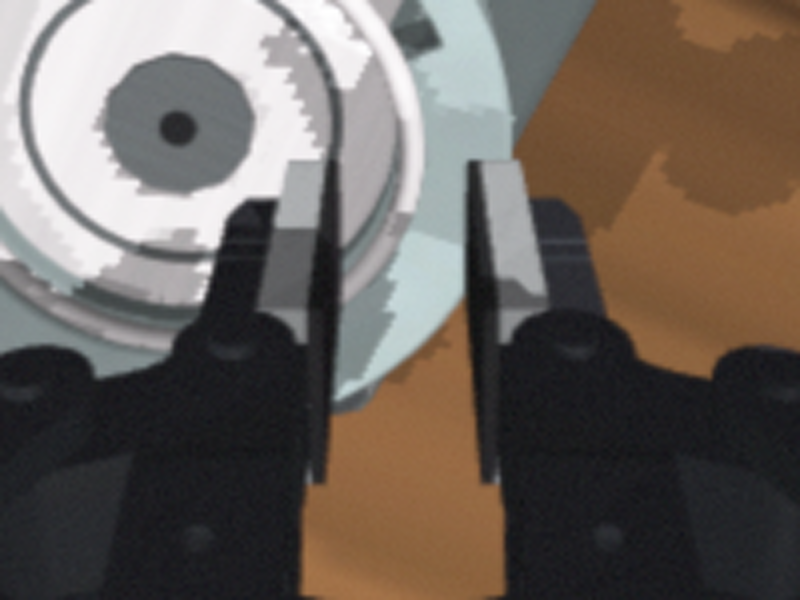

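View pics/d2cz.png

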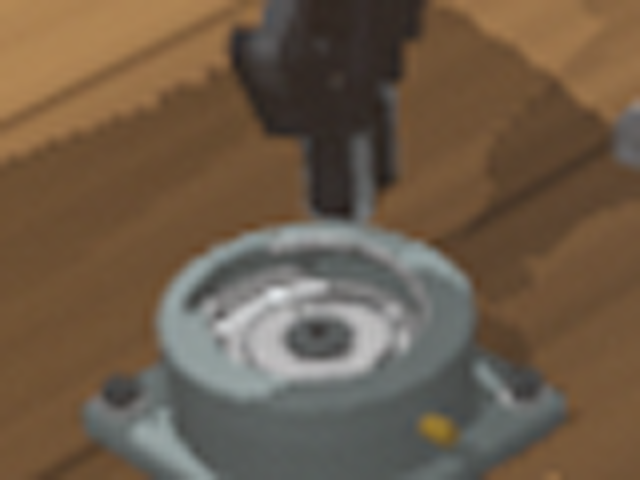

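```bash
python3 - <<'E'
from wr import *
c=np.load("pics/d2.npy",allow_pickle=True).item()
z=lambda u:((u[0]+.5-152)*4-.5,(u[1]+.5-200)*4-.5)
t=np.array([467.6,37.45]);j=np.array([np.cos(np.radians(115)),np.sin(np.radians(115))])
for h in(50,52):
  for d in(-3,0,3):
    print(h,d,z(pj(c,np.r_[t+d*j,h]/1e3)))
im=cv2.imread("pics/d2.png");cv2.imwrite("pics/d2zz.png",cv2.resize(im[200:275,200:290],None,fx=8,fy=8,interpolation=cv2.INTER_CUBIC))
E
```

```text
50 -3 (np.float64(384.4653813521171), np.float64(153.04729326082452))
50 0 (np.float64(404.2865157703877), np.float64(153.05509484512982))
50 3 (np.float64(424.10716653751), np.float64(153.0628962390707))
52 -3 (np.float64(384.28025733987135), np.float64(159.0809739271108))
52 0 (np.float64(404.31180109132754), np.float64(159.08878393188854))
52 3 (np.float64(424.34285086895056), np.float64(159.09659374407306))
```

View pics/d2zz.png

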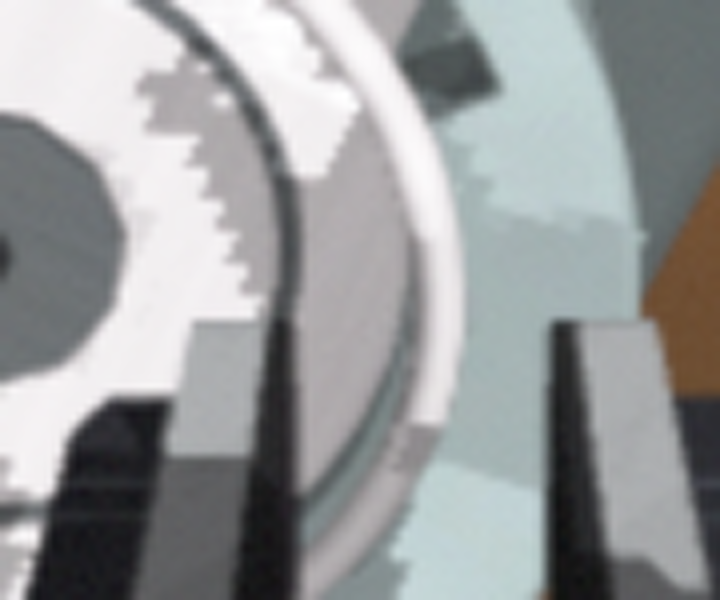

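Request:
servo_tool:
  increments: "205 -0.4 0.9 -6 0;205 0 0 -6 0;205 0 0 -4 0;205 0 0 -1.5 0;205 0 0 0 0"

```text
time_s: 24.68
tcp_pos: [0.4669, 0.0389, 0.0636]
orientation: [0.684, -3.065, -0.001]
wrist_force: [-0.2, -0.6, -0.2]
opening: 0.0168
```

Request:
servo_tool:
  increments: "205 0 0 -1 0;205 0 0 0 0"

```text
time_s: 24.85
tcp_pos: [0.4674, 0.0388, 0.0633]
orientation: [0.685, -3.066, -0.0]
wrist_force: [1.6, 0.6, -0.4]
opening: 0.0166
```

```bash
python3 -c "
from wr import *
s,c=look('d3',202,210,302,285,8)
look('d3s',180,160,260,220,8,'side')"
```

```text
24.85 [467.37  38.82  63.27] yaw 115.17 F [ 1.63  0.58 -0.44] open 0.0166
24.9 [467.42  38.82  63.38] yaw 115.17 F [-0.22  0.65  0.7 ] open 0.0169
```

View pics/d3z.png

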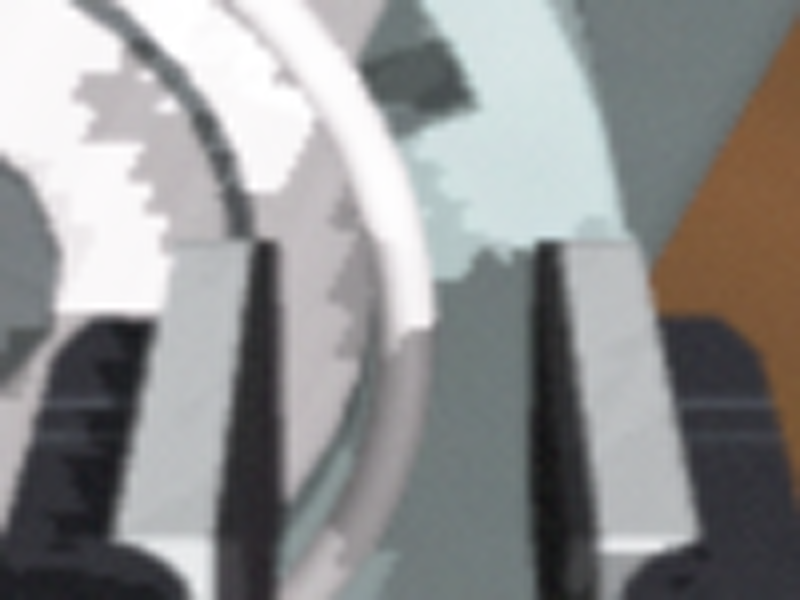

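View pics/d3sz.png

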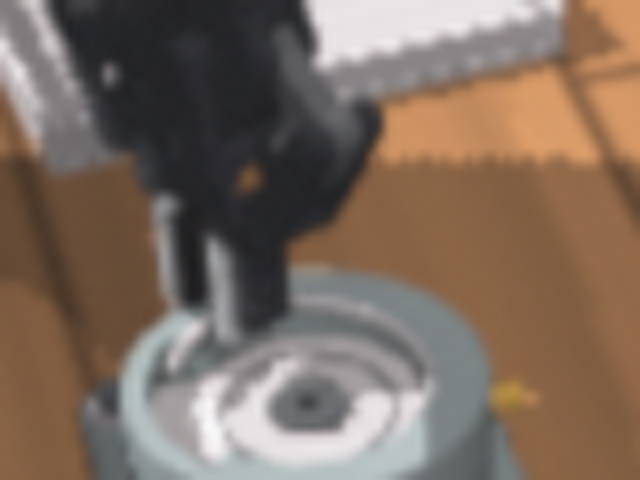

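Request:
servo_tool:
  increments: "205 0 0 -0.8 0;205 0 0 0 0"

```text
time_s: 25.12
tcp_pos: [0.4674, 0.0388, 0.0625]
orientation: [-0.684, 3.066, 0.0]
wrist_force: [0.0, 0.6, 0.3]
opening: 0.0164
```

Request:
servo_tool:
  increments: "205 0 0 -0.6 0;205 0 0 0 0"

```text
time_s: 25.28
tcp_pos: [0.4673, 0.0388, 0.0618]
orientation: [0.685, -3.066, -0.0]
wrist_force: [-0.2, 0.5, 0.2]
opening: 0.0164
```

Request:
servo_tool:
  increments: "205 0 0 -0.5 0;205 0 0 0 0"

```text
time_s: 25.45
tcp_pos: [0.4673, 0.0388, 0.0613]
orientation: [0.685, -3.066, -0.0]
wrist_force: [0.3, -0.4, -0.1]
opening: 0.0161
```

Request:
servo_tool:
  increments: "230 0 0 0 0;230 0 0 0 0;255 0 0 0 0;255 0 0 0 0;255 0 0 0 0;255 0 0 0 0"
  squeeze: 30

```text
time_s: 25.95
tcp_pos: [0.4671, 0.0386, 0.0613]
orientation: [0.684, -3.065, 0.0]
wrist_force: [-4.1, -2.9, 2.1]
opening: 0.0025
```

```bash
python3 -c "
from wr import *
s,c=look('d4',202,210,302,285,8)"
```

```text
25.95 [467.06  38.63  61.35] yaw 115.16 F [-4.08 -2.9   2.06] open 0.0025
```

View pics/d4z.png

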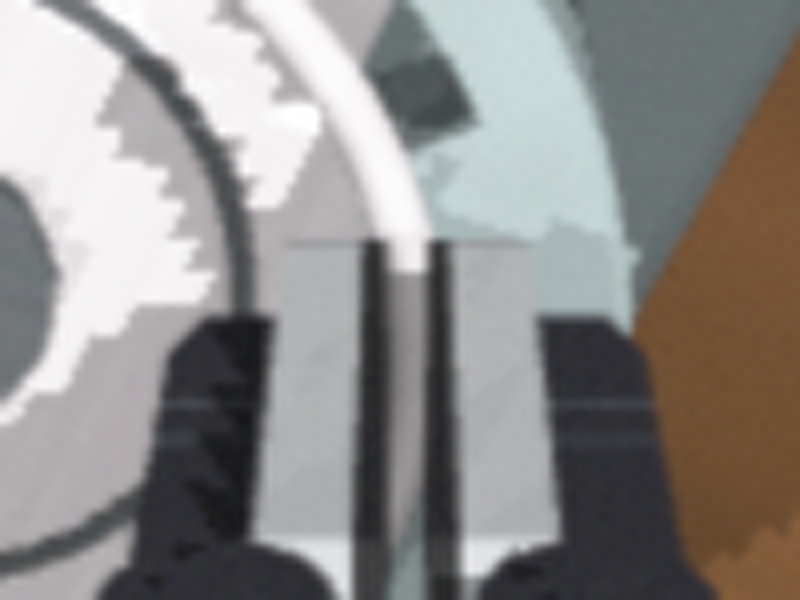

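Request:
servo_tool:
  increments: "255 0 0 1 0;255 0 0 1 0;255 0 0 1 0;255 0 0 0 0"
  squeeze: 35

```text
time_s: 26.33
tcp_pos: [0.4673, 0.0391, 0.0644]
orientation: [-0.685, 3.066, 0.001]
wrist_force: [-2.5, -0.5, -1.2]
opening: 0.0015
```

Request:
servo_tool:
  increments: "255 0 0 1 0;255 0 0 1 0;255 0 0 0 0"

```text
time_s: 26.58
tcp_pos: [0.4674, 0.039, 0.0666]
orientation: [-0.685, 3.066, 0.001]
wrist_force: [-0.9, 0.6, -0.8]
opening: 0.0017
```

```bash
python3 -c "
from wr import *
s,c=look('d5',152,160,352,310,4)
look('d5s',180,160,260,220,8,'side')"
```

```text
26.5833 [467.41  39.    66.57] yaw 115.18 F [-0.9   0.59 -0.84] open 0.0017
26.6333 [467.38  38.99  66.5 ] yaw 115.18 F [-1.49  1.48 -0.95] open 0.0012
```

View pics/d5z.png

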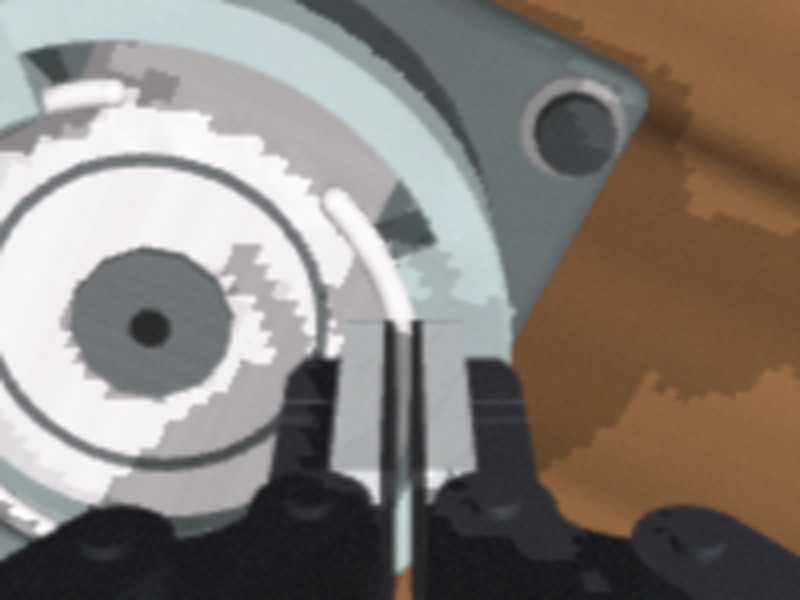

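View pics/d5sz.png

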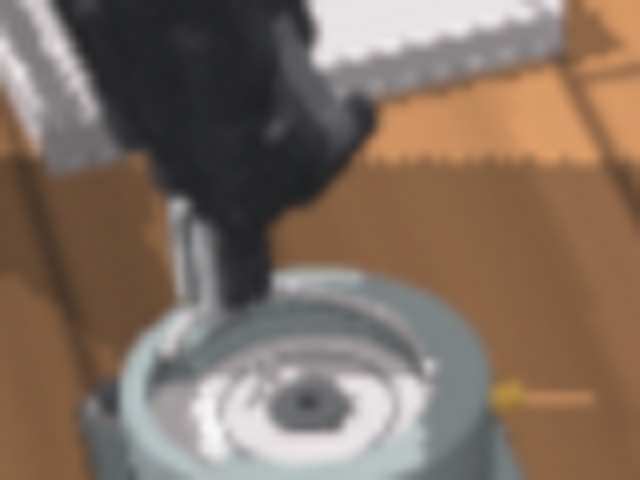

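Request:
servo_tool:
  increments: "205 0 0 0 0;205 0 0 3 0;205 0 0 6 0;205 0 0 6 0;205 -4 -3 0 6.6;205 -4 -3 0 6.6;205 -4 -3 0 6.6;205 -4 -3 0 6.6;205 -0.3 -2.4 0 6.6;205 0 0 0 0;205 0 0 0 0"

```text
time_s: 27.6
tcp_pos: [0.4515, 0.0243, 0.0821]
orientation: [-1.521, 2.748, -0.001]
wrist_force: [-0.4, 0.0, 0.5]
opening: 0.0168
```

```bash
python3 -c "
from wr import *
s,c=look('e1',152,160,352,310,4)
z=lambda u:((u[0]+.5-152)*4-.5,(u[1]+.5-160)*4-.5)
for h in (50,52,54): print(h,z(pj(c,np.r_[s['tcp_pos'][:2],h/1e3])))
print(z(pj(c,s['tcp_pos']-[0,0,.011])))
look('e1s',180,160,260,220,8,'side')"
```

```text
27.6 [451.47  24.3   82.07] yaw 147.94 F [-0.43  0.03  0.5 ] open 0.0168
50 (np.float64(403.9340780787619), np.float64(312.56285974122284))
52 (np.float64(403.926945373133), np.float64(318.5891597796359))
54 (np.float64(403.91965995187263), np.float64(324.7444866226756))
(np.float64(403.8504999172959), np.float64(383.1766077162275))
27.65 [451.45  24.37  81.97] yaw 147.93 F [ 0.18 -0.52  0.32] open 0.0163
```

View pics/e1z.png

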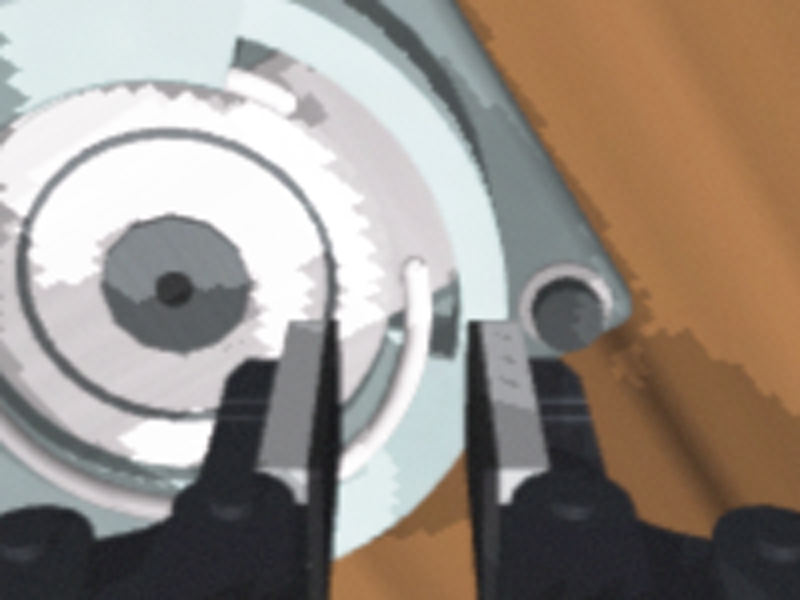

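View pics/e1sz.png

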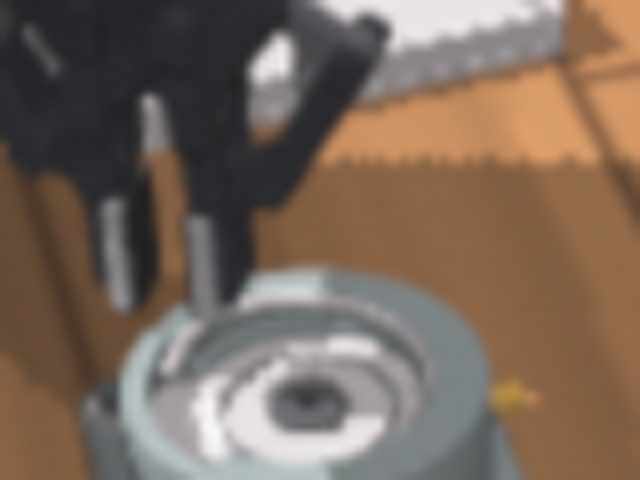

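Request:
servo_tool:
  increments: "205 -2.1 1.3 0 0;205 0 0 -6 0;205 0 0 -6 0;205 0 0 -5 0;205 0 0 -2 0;205 0 0 0 0"

```text
time_s: 28.2
tcp_pos: [0.4486, 0.0258, 0.0617]
orientation: [1.526, -2.745, -0.001]
wrist_force: [0.3, 0.5, 0.4]
opening: 0.0171
```

```bash
python3 -c "
from wr import *
s,c=look('e2',202,210,302,285,8)
z=lambda u:((u[0]+.5-202)*8-.5,(u[1]+.5-210)*8-.5)
print(z(pj(c,s['tcp_pos']-[0,0,.011])))"
```

```text
28.2 [448.56  25.84  61.7 ] yaw 148.16 F [0.32 0.46 0.41] open 0.0171
(np.float64(407.06553902554333), np.float64(367.1395014539901))
```

View pics/e2z.png

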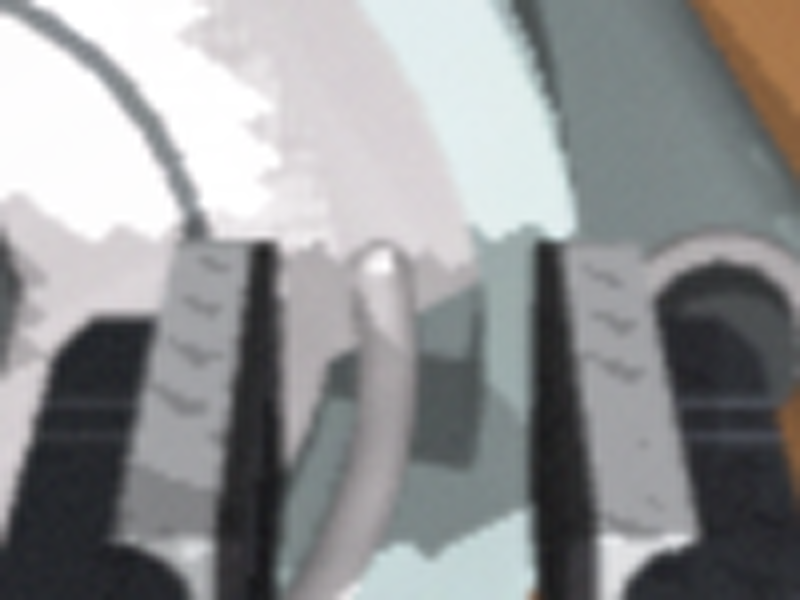

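Request:
servo_tool:
  increments: "205 1 -0.6 -0.6 0;205 0 0 0 0;235 0 0 0 0;235 0 0 0 0;255 0 0 0 0;255 0 0 0 0;255 0 0 0 0;255 0 0 0 0"
  squeeze: 30

```text
time_s: 28.92
tcp_pos: [0.4501, 0.0248, 0.0619]
orientation: [1.527, -2.746, 0.001]
wrist_force: [0.8, -3.3, -0.6]
opening: 0.0019
```

```bash
python3 -c "
from wr import *
s,c=look('e3',202,210,302,285,8)"
```

```text
28.9167 [450.09  24.82  61.91] yaw 148.15 F [ 0.8  -3.26 -0.61] open 0.0019
```

View pics/e3z.png

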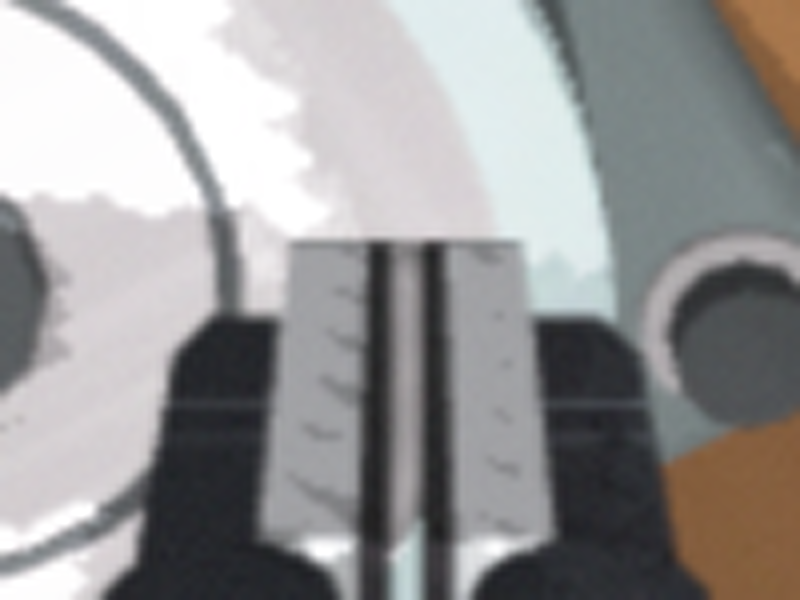

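Request:
servo_tool:
  increments: "225 0 0 0 0;225 0 0 0 0;225 0 0 0 0;225 0 0 -0.6 0;225 0 0 0 0"

```text
time_s: 29.38
tcp_pos: [0.45, 0.0253, 0.0613]
orientation: [-1.527, 2.745, 0.001]
wrist_force: [-0.5, 0.8, 2.1]
opening: 0.0102
```

Request:
servo_tool:
  increments: "225 0 0 -0.6 0;225 0 0 0 0"

```text
time_s: 29.55
tcp_pos: [0.45, 0.0253, 0.0613]
orientation: [-1.527, 2.745, 0.0]
wrist_force: [-3.3, 1.2, 9.0]
opening: 0.0105
```

Request:
servo_tool:
  increments: "225 0 0 -0.6 0;225 0 0 0 0"

```text
time_s: 29.72
tcp_pos: [0.4501, 0.0253, 0.0612]
orientation: [-1.527, 2.745, 0.0]
wrist_force: [-5.8, 1.6, 13.8]
opening: 0.0103
```

Request:
servo_tool:
  increments: "205 0 0 1.2 0;205 0 0 0 0;205 0 0 0 0"

```text
time_s: 29.97
tcp_pos: [0.4501, 0.0251, 0.0612]
orientation: [-1.527, 2.745, 0.0]
wrist_force: [-0.2, 0.1, 3.0]
opening: 0.0167
```

```bash
python3 -c "
from wr import *
s,c=look('e4',202,210,302,285,8)
look('e4s',180,160,260,220,8,'side')
look('e4c',190,140,270,200,8,'scene')"
```

```text
29.9667 [450.07  25.13  61.24] yaw 148.17 F [-0.18  0.12  3.03] open 0.0167
30.0167 [450.1   25.13  61.27] yaw 148.17 F [-0.03 -0.28  2.84] open 0.0169
30.0667 [450.06  25.14  61.24] yaw 148.17 F [0.02 0.41 3.56] open 0.0168
```

View pics/e4z.png

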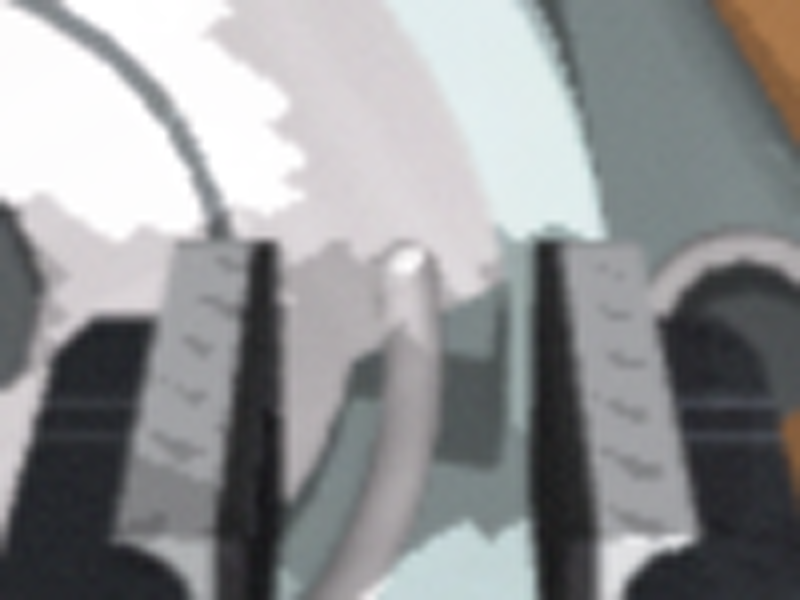

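View pics/e4sz.png

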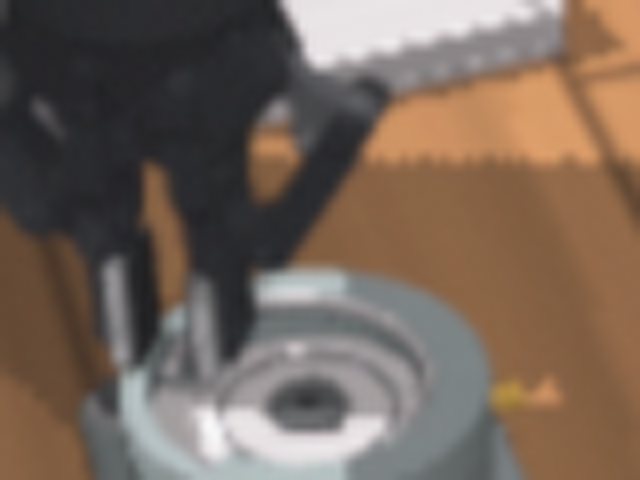

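View pics/e4cz.png

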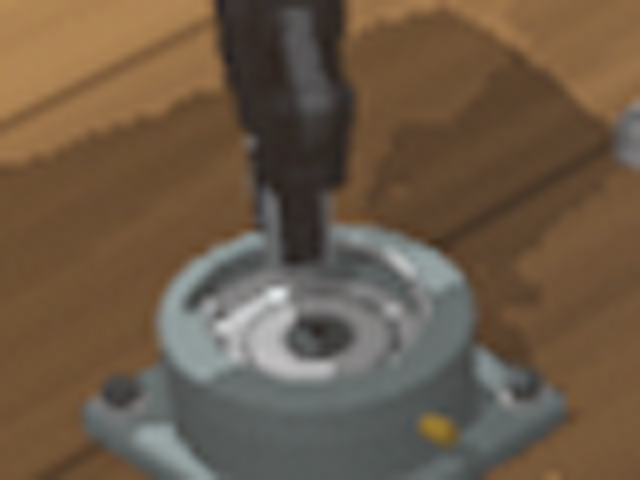

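Request:
servo_tool:
  increments: "235 0 0 0.4 0;235 0 0 0 0;255 0 0 0 0;255 0 0 0 0;255 0 0 0 0;255 0 0 0 0"
  squeeze: 20

```text
time_s: 30.62
tcp_pos: [0.4499, 0.0248, 0.0615]
orientation: [1.526, -2.745, 0.001]
wrist_force: [1.2, -2.9, -0.8]
opening: 0.0026
```

Request:
servo_tool:
  increments: "255 0 0 1 0;255 0 0 1 0;255 0 0 1 0;255 0 0 1 0;255 0 0 1 0;255 0 0 1 0;255 0 0 0 0"

```text
time_s: 31.2
tcp_pos: [0.4497, 0.0252, 0.0677]
orientation: [1.527, -2.745, -0.001]
wrist_force: [-1.5, -2.3, -1.1]
opening: 0.0027
```

```bash
python3 -c "
from wr import *
s,c=look('e5',152,160,352,310,4)
look('e5s',180,160,260,220,8,'side')"
```

```text
31.2 [449.69  25.15  67.68] yaw 148.17 F [-1.55 -2.31 -1.08] open 0.0027
31.25 [449.68  25.16  67.57] yaw 148.17 F [-0.73 -3.26 -0.93] open 0.0028
```

View pics/e5z.png

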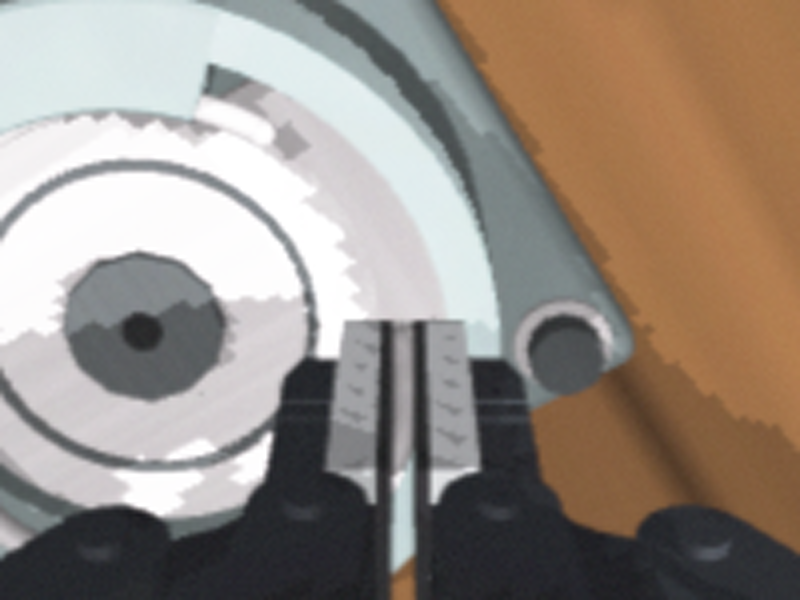

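View pics/e5sz.png

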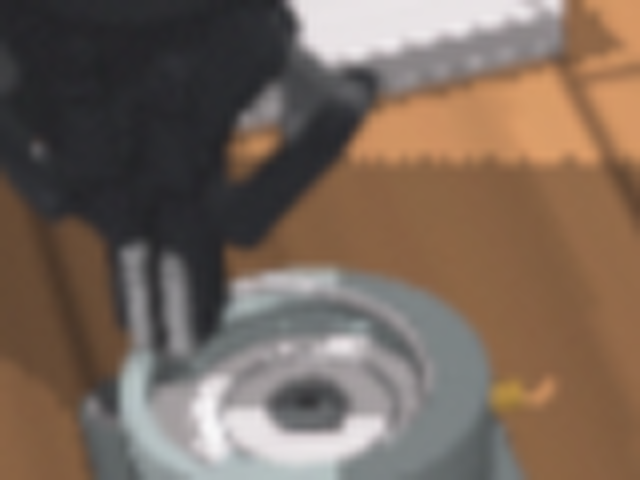

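Request:
servo_tool:
  increments: "255 0 0 -2 0;255 0 0 -2 0;255 0 0 -2 0;205 0 0 0 0;205 0 0 0 0;205 0 0 0 0;205 0 0 5 0;205 0 0 7 0;205 0 0 0 0"

```text
time_s: 32.05
tcp_pos: [0.4508, 0.025, 0.0753]
orientation: [-1.527, 2.744, -0.002]
wrist_force: [1.2, 0.6, 0.5]
opening: 0.0168
```

Request:
servo_tool:
  increments: "205 4 3 0 -6.8;205 4 3 0 -6.8;205 4 3 0 -6.8;205 4 3 0 -6.8;205 2 2 0 -6.8;205 0 0 0 -2;205 0 0 0 0;205 0 0 0 0"

```text
time_s: 32.72
tcp_pos: [0.4681, 0.0391, 0.0738]
orientation: [-0.607, 3.082, 0.0]
wrist_force: [0.8, 0.0, -0.2]
opening: 0.0171
```

```bash
python3 -c "
from wr import *
s,c=look('f1',152,160,352,310,4)
z=lambda u:((u[0]+.5-152)*4-.5,(u[1]+.5-160)*4-.5)
for h in (50,52,54): print(h,z(pj(c,np.r_[s['tcp_pos'][:2],h/1e3])))
look('f1s',180,160,260,220,8,'side')"
```

```text
32.7167 [468.09  39.13  73.8 ] yaw 112.27 F [ 0.76  0.01 -0.25] open 0.0171
50 (np.float64(404.6528573910532), np.float64(337.3735875251574))
52 (np.float64(404.67766892342695), np.float64(343.95375243638284))
54 (np.float64(404.7030364383377), np.float64(350.6813671997131))
32.7667 [468.04  39.09  73.76] yaw 112.27 F [-0.96  0.37  0.5 ] open 0.0165
```

View pics/f1z.png

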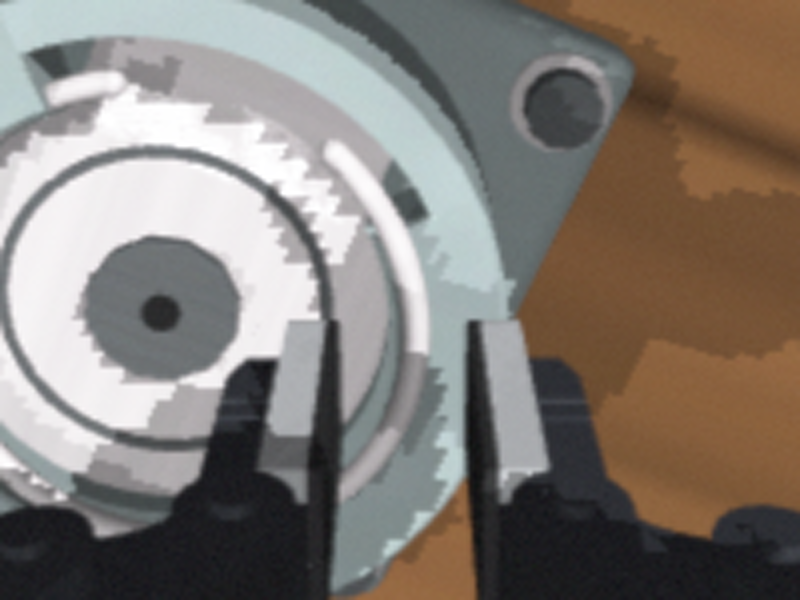

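View pics/f1sz.png

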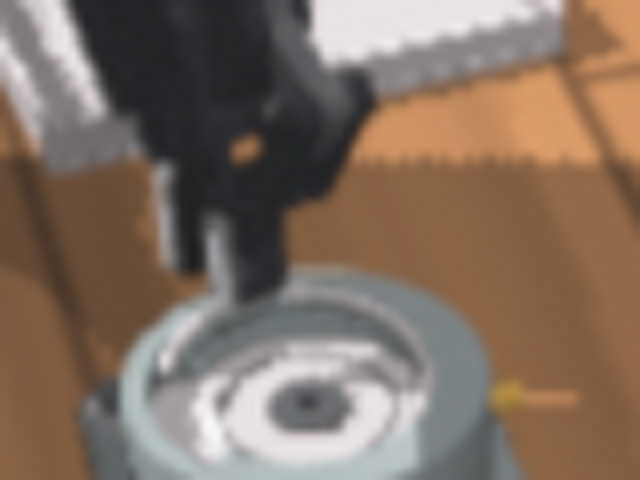

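Request:
servo_tool:
  increments: "205 -0.5 1.2 -4 0;205 0 0 -5 0;205 0 0 -2.9 0;205 0 0 0 0;235 0 0 0 0;235 0 0 0 0;255 0 0 0 0;255 0 0 0 0;255 0 0 0 0;255 0 0 0 0"
  squeeze: 30

```text
time_s: 33.65
tcp_pos: [0.4673, 0.0402, 0.0616]
orientation: [0.604, -3.083, 0.0]
wrist_force: [-1.0, -2.3, 0.7]
opening: 0.0032
```

Request:
servo_tool:
  increments: "255 0 0 1 0;255 0 0 1 0;255 0 0 1 0;255 0 0 1 0;255 0 0 0 0"

```text
time_s: 34.07
tcp_pos: [0.4672, 0.0405, 0.0657]
orientation: [0.604, -3.083, -0.001]
wrist_force: [-2.2, 0.0, -0.8]
opening: 0.0034
```

Request:
servo_tool:
  increments: "255 0 0 1 0;255 0 0 1 0;255 0 0 1 0;255 0 0 1 0;255 0 0 0 0"

```text
time_s: 34.48
tcp_pos: [0.4677, 0.0404, 0.07]
orientation: [-0.604, 3.082, 0.0]
wrist_force: [-1.6, 1.5, -0.6]
opening: 0.0031
```

```bash
python3 -c "
from wr import *
s,c=look('f2',92,110,292,260,4)
look('f2s',180,160,260,220,8,'side')
look('f2c',190,140,270,200,8,'scene')"
```

```text
34.4833 [467.67  40.41  70.02] yaw 112.18 F [-1.57  1.47 -0.59] open 0.0031
34.5333 [467.64  40.41  69.9 ] yaw 112.18 F [-0.31  0.94 -0.22] open 0.0028
34.5833 [467.59  40.38  69.83] yaw 112.17 F [-1.1   1.43  0.89] open 0.0032
```

View pics/f2z.png

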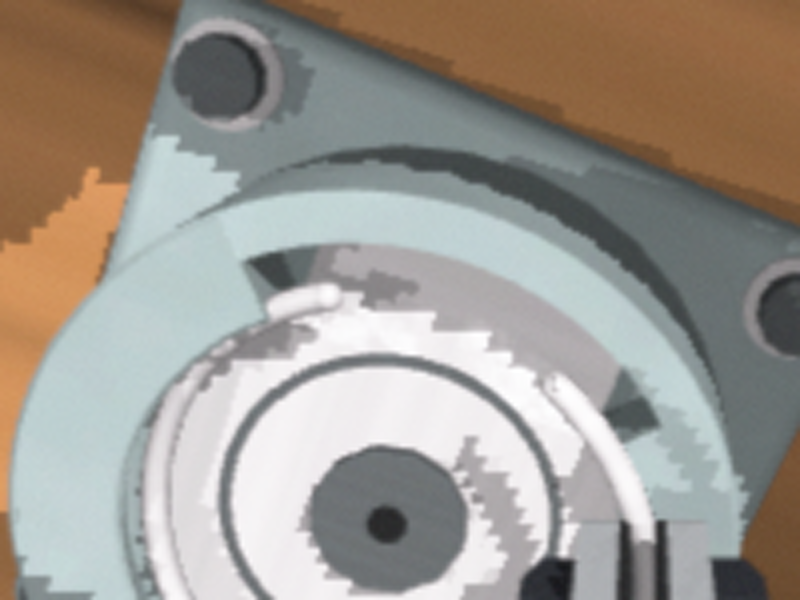

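View pics/f2sz.png

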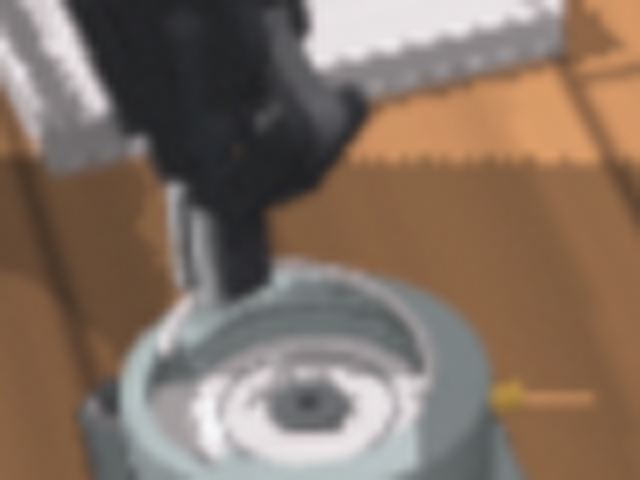

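View pics/f2cz.png

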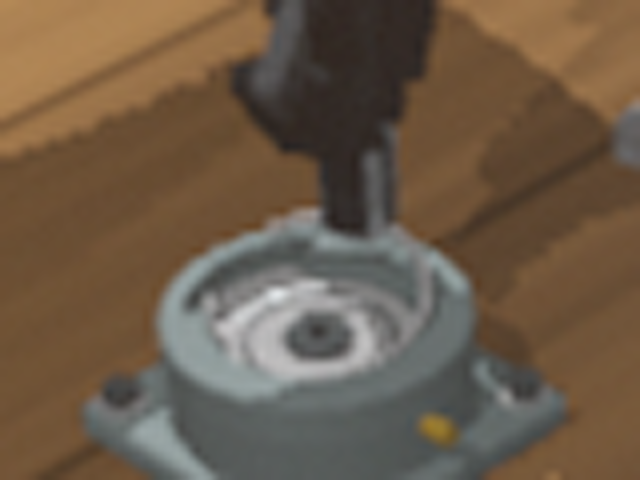

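Request:
servo_tool:
  increments: "255 0 0 1 0;255 0 0 1 0;255 0 0 1 0;255 0 0 1 0;255 0 0 0 0"

```text
time_s: 35.05
tcp_pos: [0.4676, 0.0402, 0.074]
orientation: [-0.604, 3.083, -0.0]
wrist_force: [-0.2, 0.5, -0.4]
opening: 0.003
```

Request:
servo_tool:
  increments: "255 0 0 1 0;255 0 0 1 0;255 0 0 1 0;255 0 0 1 0;255 0 0 0 0"

```text
time_s: 35.47
tcp_pos: [0.4677, 0.0403, 0.078]
orientation: [-0.604, 3.083, -0.0]
wrist_force: [0.3, 0.4, -1.1]
opening: 0.0029
```

```bash
python3 -c "
from wr import *
s,c=look('f3',92,110,292,260,4)
look('f3s',180,160,260,220,8,'side')
look('f3c',190,140,270,200,8,'scene')"
```

```text
35.4667 [467.66  40.28  77.96] yaw 112.17 F [ 0.33  0.39 -1.1 ] open 0.0029
35.5167 [467.58  40.29  77.83] yaw 112.17 F [ 0.15  0.8  -0.39] open 0.003
35.5667 [467.53  40.33  77.74] yaw 112.17 F [ 0.52 -0.03 -1.08] open 0.003
```

View pics/f3z.png

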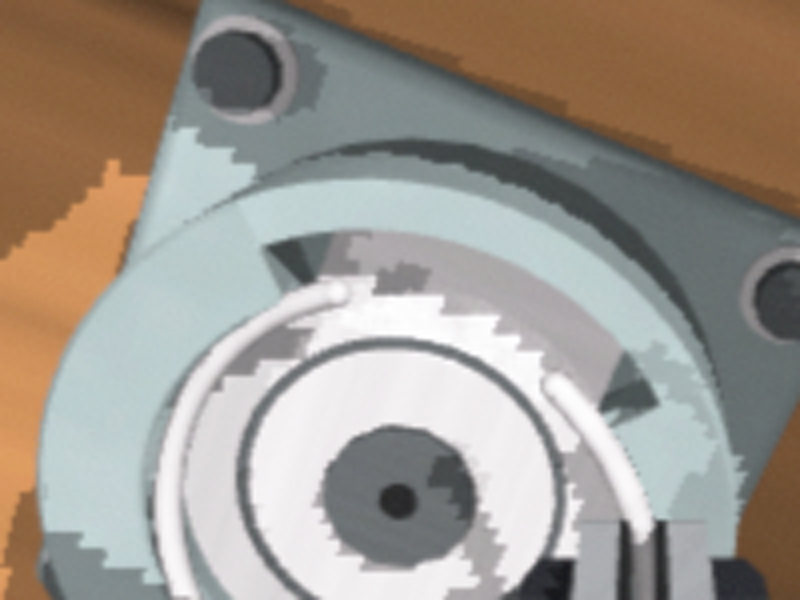

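View pics/f3sz.png

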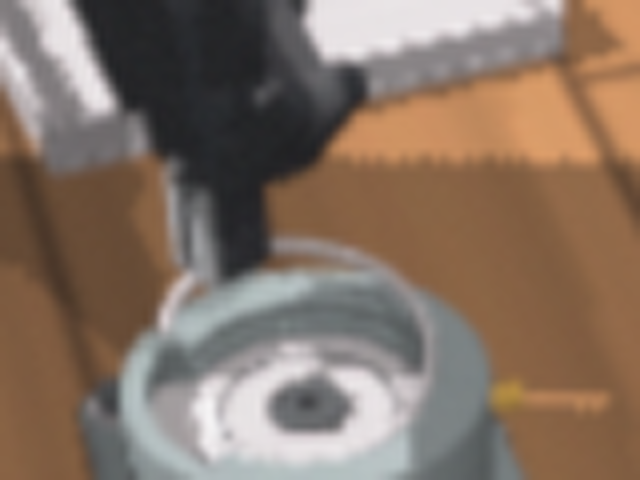

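View pics/f3cz.png

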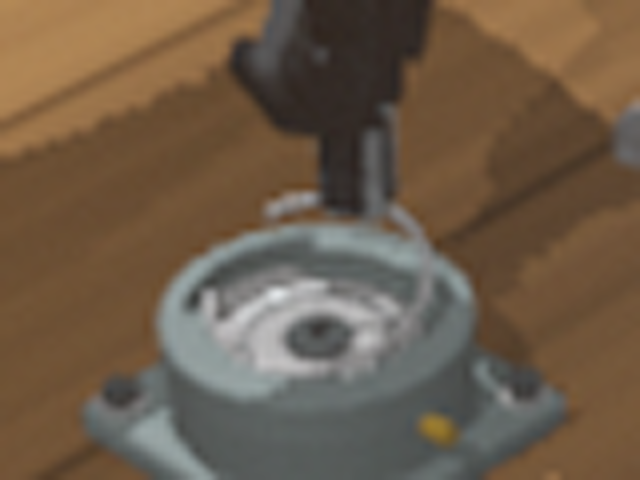

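Request:
servo_tool:
  increments: "255 0 0 2 0;255 0 0 2 0;255 0 0 3 0;255 0 0 5 0;255 0 0 7 0;255 0 0 10 0;255 0 0 15 0;255 0 0 15 0;255 0 0 10 0;255 0 0 0 0;255 0 0 0 0"

```text
time_s: 36.53
tcp_pos: [0.468, 0.0402, 0.1473]
orientation: [-0.604, 3.082, -0.001]
wrist_force: [0.6, -0.5, -1.4]
opening: 0.0032
```

```bash
python3 -c "
from wr import *
s,c=look('f4',62,110,312,290,3)
look('f4s',180,100,270,220,5,'side')
look('f4c',180,120,270,200,7,'scene')"
```

```text
36.5333 [467.95  40.22 147.31] yaw 112.17 F [ 0.6  -0.51 -1.36] open 0.0032
36.5833 [467.43  40.33 146.47] yaw 112.17 F [ 0.19 -0.21 -1.04] open 0.0029
36.6333 [467.12  40.36 145.97] yaw 112.17 F [ 0.16 -0.29 -0.96] open 0.0029
```

View pics/f4z.png

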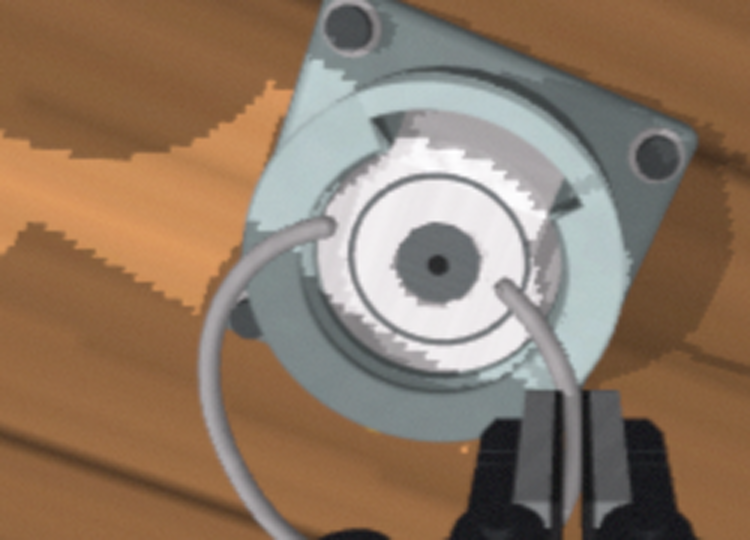

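View pics/f4sz.png

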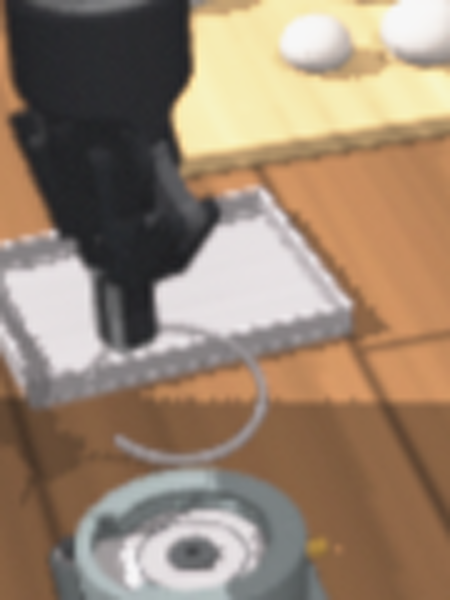

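View pics/f4cz.png

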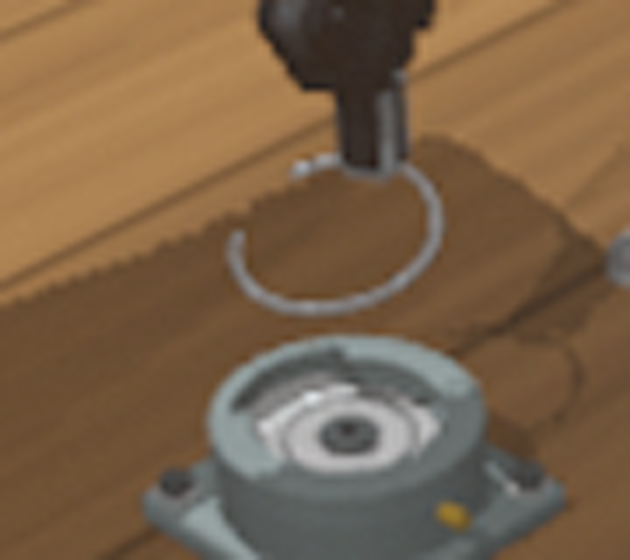

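Request:
servo_tool:
  increments: "255 2 14 0 0;255 4 22 0 0;255 4 24 0 0;255 4 24 0 0;255 4 24 0 0;255 4 24 0 0;255 4 24 0 0;255 4 24 0 0;255 4 24 0 0;255 4 24 0 0;255 4 22 0 0;255 3 14 0 0"

```text
time_s: 37.68
tcp_pos: [0.5119, 0.3062, 0.1454]
orientation: [0.606, -3.081, -0.0]
wrist_force: [-0.2, 0.3, -1.4]
opening: 0.0027
```

Request:
servo_tool:
  increments: "255 0 0 0 0;255 0 0 0 0;255 0 0 0 0"

```text
time_s: 37.93
tcp_pos: [0.512, 0.3037, 0.146]
orientation: [0.604, -3.082, 0.0]
wrist_force: [-0.2, -0.4, 0.0]
opening: 0.003
```

```bash
python3 -c "
from wr import *
s,c=look('g1',0,20,512,384,1.5)
look('g1s',160,90,270,190,6,'side')
look('g1c',230,100,350,190,6,'scene')"
```

```text
37.9333 [512.02 303.71 145.96] yaw 112.17 F [-0.16 -0.41  0.02] open 0.003
37.9833 [512.16 303.53 146.21] yaw 112.14 F [-0.48  0.07 -0.77] open 0.0028
38.0333 [512.32 303.47 146.43] yaw 112.12 F [-0.15 -0.08 -1.08] open 0.0026
```

View pics/g1z.png

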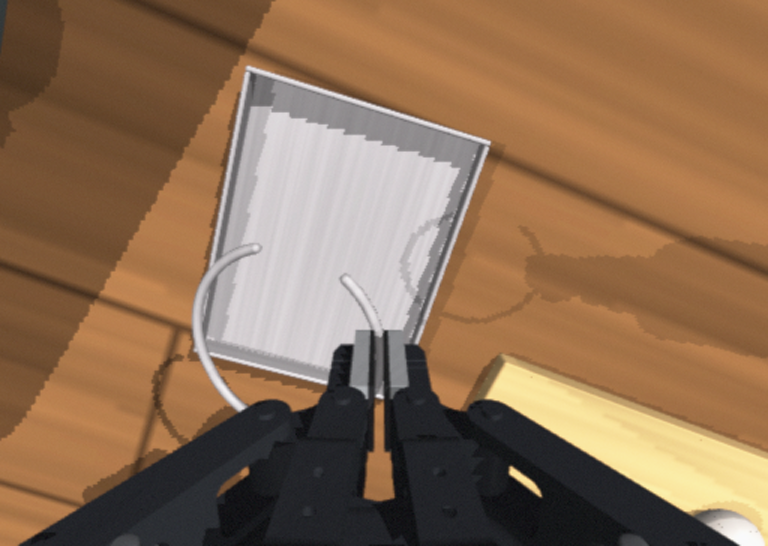

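View pics/g1sz.png

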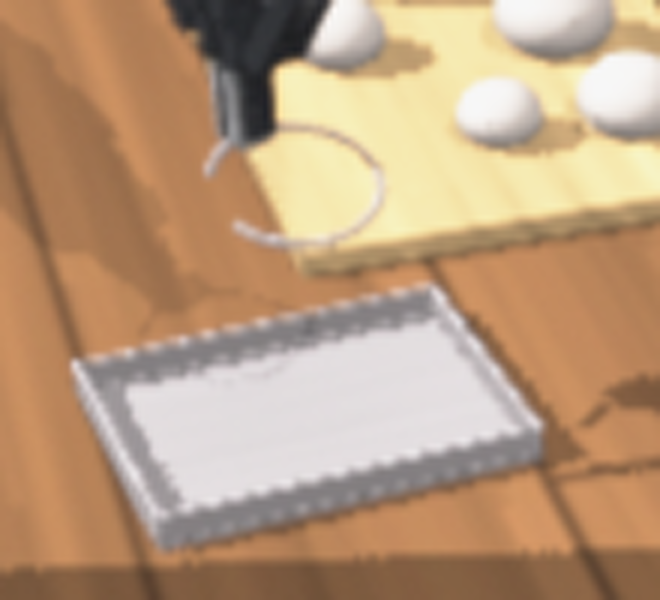

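View pics/g1cz.png

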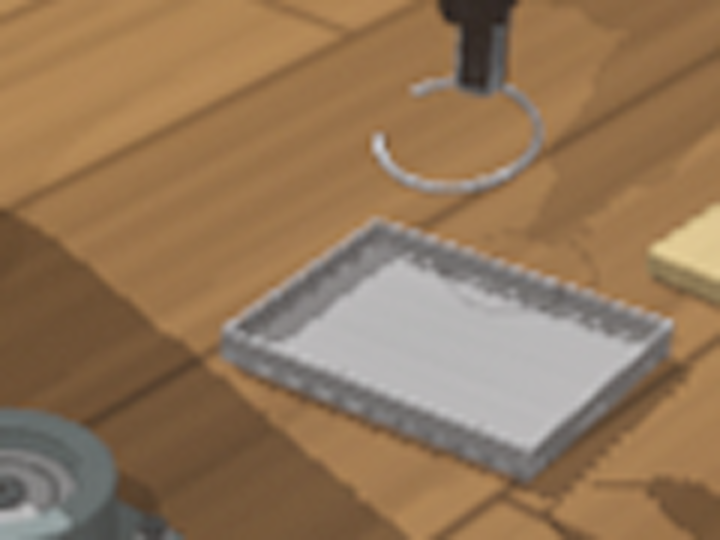

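```bash
cat > fit.py <<'E'
from wr import *
from scipy.optimize import least_squares
np.set_printoptions(precision=1,suppress=True)
w=np.load("pics/g1.npy",allow_pickle=True).item();S=cams.get_calibration("side");C=cams.get_calibration("scene")
gw=lambda p:((p[0]+.5)/1.5-.5,(p[1]+.5)/1.5+20-.5)
gs=lambda p:((p[0]+.5)/6+160-.5,(p[1]+.5)/6+90-.5)
gc=lambda p:((p[0]+.5)/6+230-.5,(p[1]+.5)/6+100-.5)
A,B,D=[bp(w,gw(p),.018)*1e3 for p in((248,68),(488,143),(195,350))]
print("tray",A,B,D,"mid BD",(B+D)/2,"AB",np.linalg.norm(A-B),"AD",np.linalg.norm(A-D))
for nm,c,g,ps in(("side",S,gs,[(77,365),(433,287),(542,432),(165,527)]),("scene",C,gc,[(225,330),(378,222),(672,325),(530,458)])):
    Q=np.array([bp(c,g(p),.018)*1e3 for p in ps]);print(nm,Q.mean(0),np.degrees(np.arctan2(*(Q[1]-Q[0])[1::-1])))
pts=[(w,gw,[(255,248),(345,278),(196,310),(215,370),(240,402),(218,265),(365,305)],3),(S,gs,[(208,175),(236,225),(380,185),(295,127),(290,242),(345,225)],1),(C,gc,[(413,90),(378,140),(540,130),(455,188),(400,175)],1)]
th=np.radians(np.arange(0,360,1))
def circ(x):
    n=np.array([x[3],x[4],1]);n/=np.linalg.norm(n);u=np.cross([0,1,0],n);u/=np.linalg.norm(u);v=np.cross(n,u)
    return x[:3]+x[5]*(np.outer(np.cos(th),u)+np.outer(np.sin(th),v))
def res(x):
    P=circ(x)/1e3;r=[]
    for c,g,ps,wt in pts:
        p=(c["K"]@(c["R"]@P.T+c["t"][:,None]));p=(p[:2]/p[2]).T
        for q in ps: r.append(wt**.5*np.min(np.linalg.norm(p-np.array(g(q)),axis=1)))
    r.append((x[5]-37)/1); return r
s=least_squares(res,[525,270,130,0,0,37]);print("ring c,tilt,r",s.x[:3],s.x[3:]);print(np.array(s.fun))
E
python3 fit.py
```

```text
tray [441.3 199.3  18. ] [427.7 335.3  18. ] [617.2 216.7  18. ] mid BD [522.4 276.   18. ] AB 136.62842535826874 AD 176.79322671063105
side [521.8 272.1  18. ] 5.600846512993139
scene [525.1 274.   18. ] 95.31907679361902
ring c,tilt,r [524.2 269.9 128.4] [ 0.1 -0.2 36.7]
[ 1.4  0.7  1.4  2.3  1.3  0.1  0.3  0.3  0.4  0.3  0.6  0.2  1.2  0.3
  0.1  1.2  0.2  0.2 -0.3]
```

Request:
servo_tool:
  increments: "255 -2 4 -8 0;255 0 0 -15 0;255 0 0 -15 0;255 0 0 -15 0;255 0 0 -15 0;255 0 0 -15 0;255 0 0 -12 0;255 0 0 -8 0;255 0 0 -4 0;255 0 0 0 0;255 0 0 0 0"

```text
time_s: 39.0
tcp_pos: [0.5108, 0.3084, 0.0402]
orientation: [-0.604, 3.082, 0.0]
wrist_force: [-0.3, -0.5, 0.8]
opening: 0.0028
```

```bash
python3 -c "
from wr import *
s,c=look('g2',0,20,512,384,1.5)
look('g2s',160,110,270,190,7,'side')"
```

```text
39.0 [510.76 308.37  40.17] yaw 112.16 F [-0.25 -0.53  0.83] open 0.0028
39.05 [511.   308.49  40.52] yaw 112.17 F [-0.35 -0.43 -0.63] open 0.003
```

View pics/g2z.png

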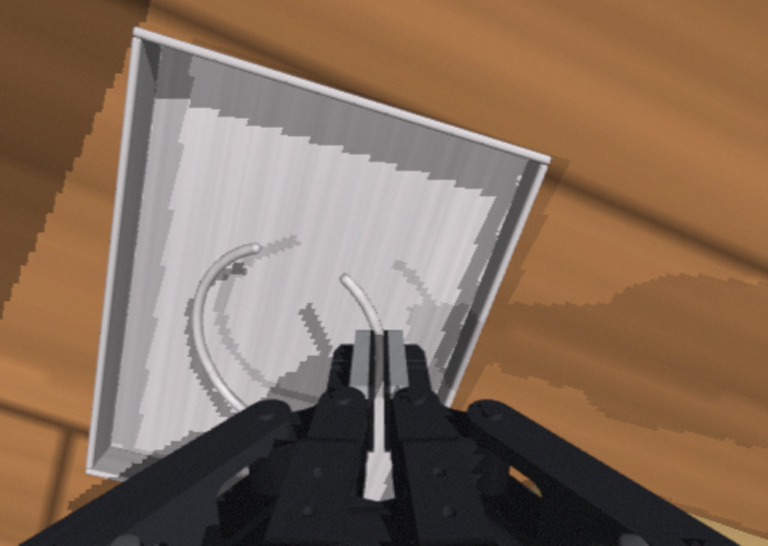

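View pics/g2sz.png

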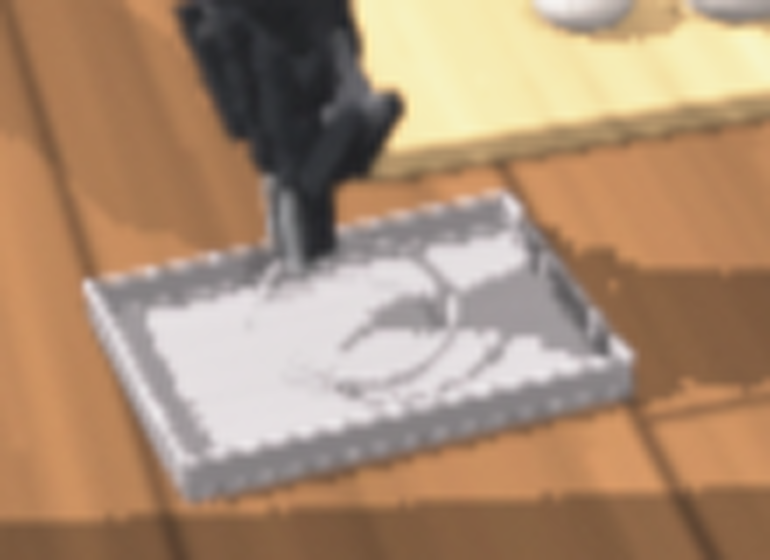

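```bash
python3 - <<'E'
from h import *
w=np.load("pics/g2.npy",allow_pickle=True).item()
gw=lambda p:((p[0]+.5)/1.5-.5,(p[1]+.5)/1.5+20-.5)
A,B,D=[bp(w,gw(p),.018)*1e3 for p in((137,33),(548,158),(90,470))]
print(A,B,D,(B+D)/2,np.linalg.norm(A-B),np.linalg.norm(A-D))
E
```

```text
[441.50247559 199.39372742  18.        ] [426.86297032 335.21471202  18.        ] [615.7271233  217.49215942  18.        ] [521.29504681 276.35343572  18.        ] 136.6076680576208 175.1621566118371
```

Request:
servo_tool:
  increments: "255 0 0 -3 0;255 0 0 -3 0;255 0 0 -3 0;255 0 0 0 0"
  squeeze: 22

```text
time_s: 39.43
tcp_pos: [0.5101, 0.3082, 0.0299]
orientation: [0.604, -3.082, 0.0]
wrist_force: [-0.5, -0.0, -0.1]
opening: 0.003
```

Request:
servo_tool:
  increments: "255 0 0 -2 0;255 0 0 -2 0;255 0 0 0 0"

```text
time_s: 39.68
tcp_pos: [0.5103, 0.3083, 0.0263]
orientation: [0.604, -3.083, -0.0]
wrist_force: [-0.2, -0.0, -0.4]
opening: 0.0029
```

Request:
servo_tool:
  increments: "255 0 0 -2 0;255 0 0 -2 0;255 0 0 -1 0;255 0 0 0 0"

```text
time_s: 40.02
tcp_pos: [0.5103, 0.3083, 0.0214]
orientation: [0.604, -3.083, -0.0]
wrist_force: [0.4, 0.1, 0.2]
opening: 0.003
```

Request:
servo_tool:
  increments: "255 0 0 -2 0;255 0 0 -1 0;255 0 0 -1 0;255 0 0 0 0"

```text
time_s: 40.35
tcp_pos: [0.5104, 0.3083, 0.0175]
orientation: [0.604, -3.083, -0.0]
wrist_force: [0.2, 0.4, -0.5]
opening: 0.0031
```

Request:
servo_tool:
  increments: "255 0 0 -1 0;255 0 0 0 0"

```text
time_s: 40.52
tcp_pos: [0.5104, 0.3083, 0.0166]
orientation: [0.604, -3.083, -0.0]
wrist_force: [-1.2, 1.1, 0.3]
opening: 0.0026
```

```bash
python3 -c "
from wr import *
s,c=look('g3',100,130,300,270,4)
look('g3s',160,110,270,190,7,'side')"
```

```text
40.5167 [510.43 308.31  16.57] yaw 112.17 F [-1.18  1.12  0.27] open 0.0026
40.5667 [510.41 308.33  16.61] yaw 112.17 F [-0.84  1.35  0.81] open 0.003
```

View pics/g3z.png

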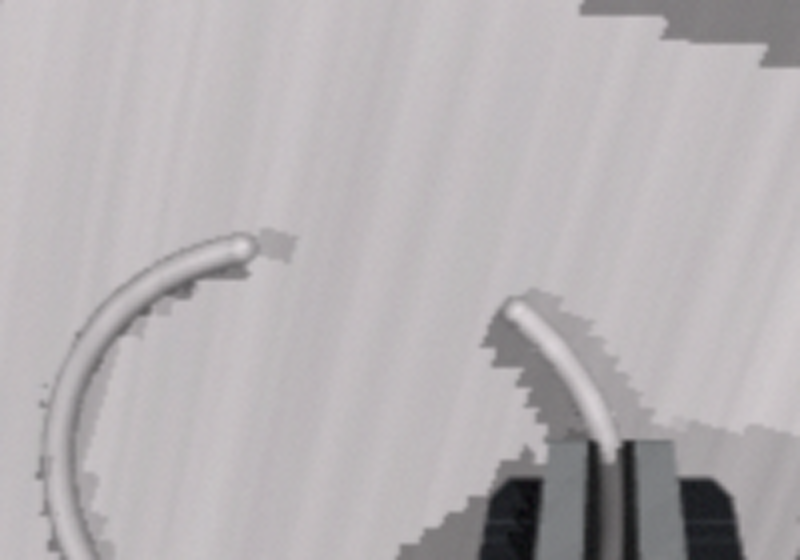

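View pics/g3sz.png

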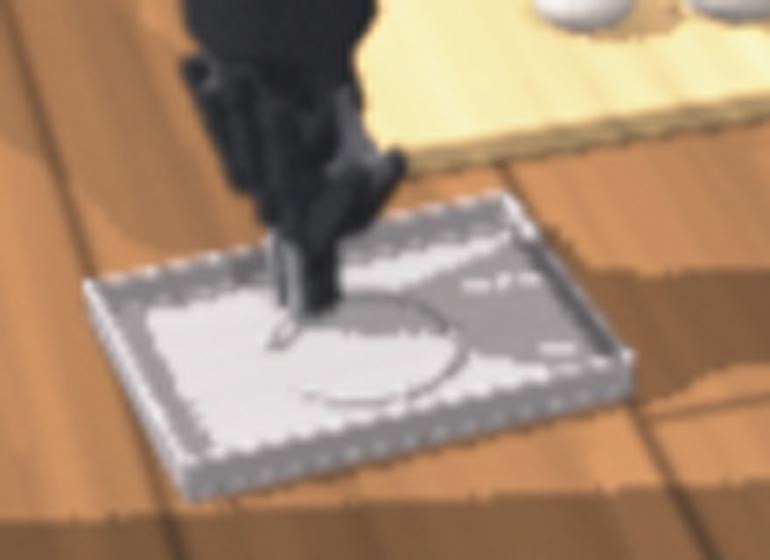

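Request:
servo_tool:
  increments: "255 0 0 -0.8 0;255 0 0 -0.7 0;255 0 0 0 0"

```text
time_s: 40.87
tcp_pos: [0.5104, 0.3083, 0.0151]
orientation: [0.604, -3.083, -0.0]
wrist_force: [-0.9, 1.9, 0.2]
opening: 0.0027
```

Request:
servo_tool:
  increments: "235 0 0 0 0;225 0 0 0 0;210 0 0 0 0;205 0 0 0 0;205 0 0 0 0;205 0 0 3 0;205 0 0 8 0;205 0 0 15 0;205 0 0 25 0;205 0 0 25 0;205 0 0 25 0;205 0 0 0 0"

```text
time_s: 41.87
tcp_pos: [0.5132, 0.3093, 0.1229]
orientation: [-0.603, 3.075, 0.002]
wrist_force: [1.3, 0.4, 0.4]
opening: 0.0169
```

Request:
servo_tool:
  increments: "205 0 25 15 0;205 0 25 15 0;205 0 0 0 0;205 0 0 0 0"

```text
time_s: 42.2
tcp_pos: [0.5108, 0.3594, 0.1475]
orientation: [-0.606, 3.081, 0.001]
wrist_force: [0.0, -0.4, -1.2]
opening: 0.0167
```

```bash
python3 -c "
from wr import *
s,c=look('h1',0,20,512,384,1.5)
look('h1s',160,110,270,190,7,'side')
look('h1c',240,110,350,190,7,'scene')"
```

```text
42.2 [510.83 359.44 147.47] yaw 112.26 F [ 0.05 -0.35 -1.19] open 0.0167
42.25 [510.48 358.46 146.43] yaw 112.21 F [-0.03 -0.51 -0.52] open 0.0169
42.3 [510.25 357.94 145.82] yaw 112.18 F [-0.68 -0.34 -0.3 ] open 0.0167
```

View pics/h1z.png

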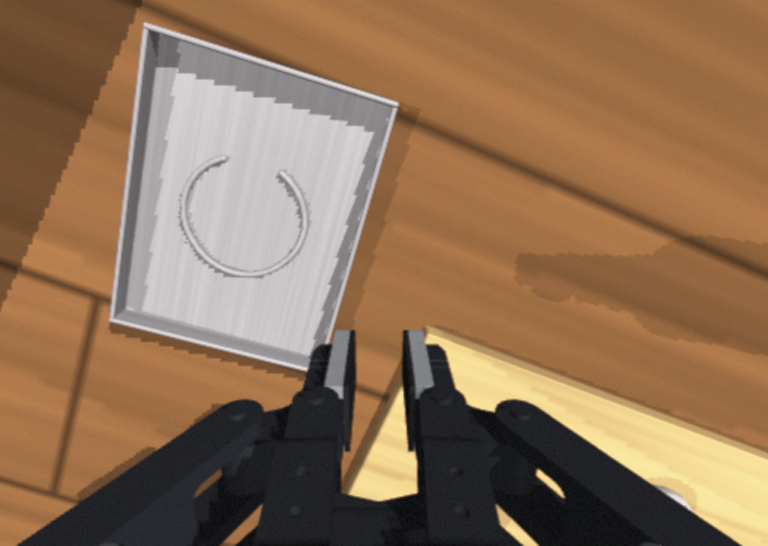

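View pics/h1sz.png

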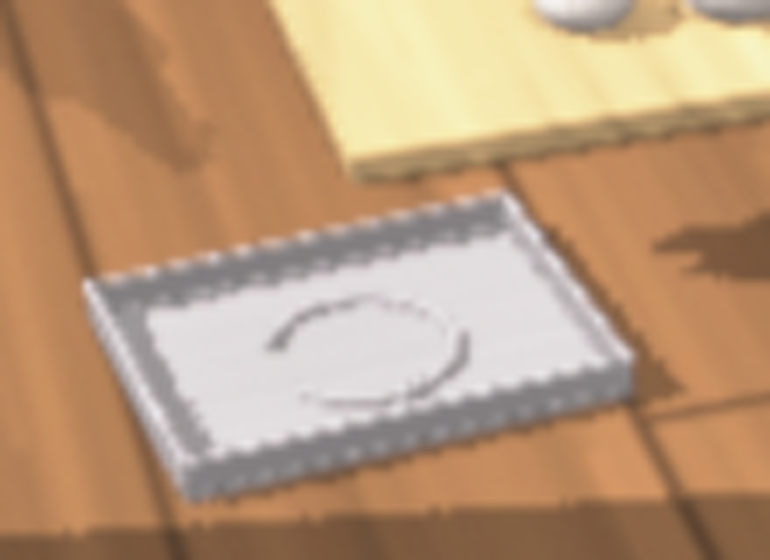

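View pics/h1cz.png

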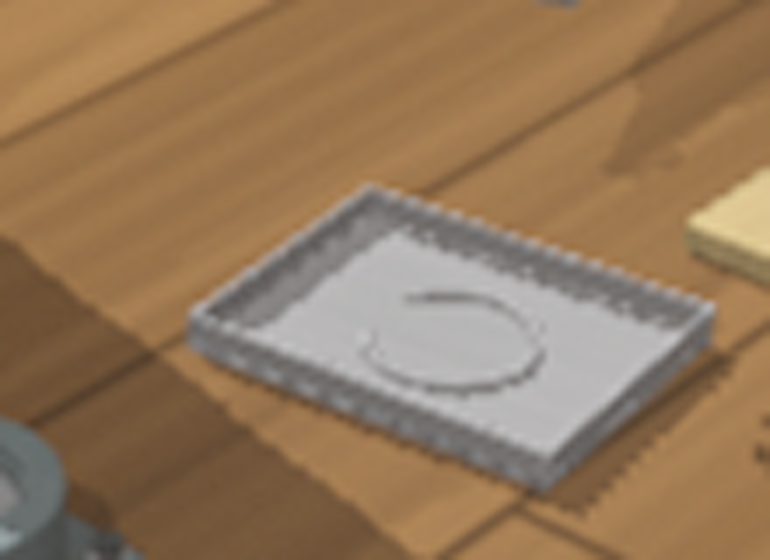

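```bash
python3 - <<'E'
from wr import *
w=np.load("pics/h1.npy",allow_pickle=True).item()
gw=lambda p:((p[0]+.5)/1.5-.5,(p[1]+.5)/1.5+20-.5)
A,B,D=[bp(w,gw(p),.018)*1e3 for p in((146,24),(397,104),(112,322))]
c0=(B+D)/2;ux=(D-A)/np.linalg.norm(D-A);uy=(B-A)/np.linalg.norm(B-A)
R=np.array([bp(w,gw(p),.005)[:2]*1e3 for p in((184,210),(308,222),(245,274),(200,255),(290,258),(200,170),(300,190))])
M=np.c_[2*R,np.ones(len(R))];s=np.linalg.lstsq(M,(R**2).sum(1),rcond=None)[0]
r=np.sqrt(s[2]+s[0]**2+s[1]**2);d=s[:2]-c0[:2]
print("tray",c0,"ring",s[:2],"r",r,"off x",d@ux[:2],"off y",d@uy[:2])
look('z1',0,0,512,384,1.5,'scene');look('z2',0,0,512,384,1.5,'side')
E
```

```text
tray [522.67993728 276.78503641  18.        ] ring [523.82228024 274.59927954] r 38.466526630059725 off x 0.9115240905131508 off y -2.287005185073642
42.35 [510.14 357.62 145.53] yaw 112.15 F [-0.05 -0.56 -0.9 ] open 0.0168
42.4 [510.15 357.53 145.42] yaw 112.14 F [-0.22  0.41  0.3 ] open 0.0165
```

View pics/z1z.png

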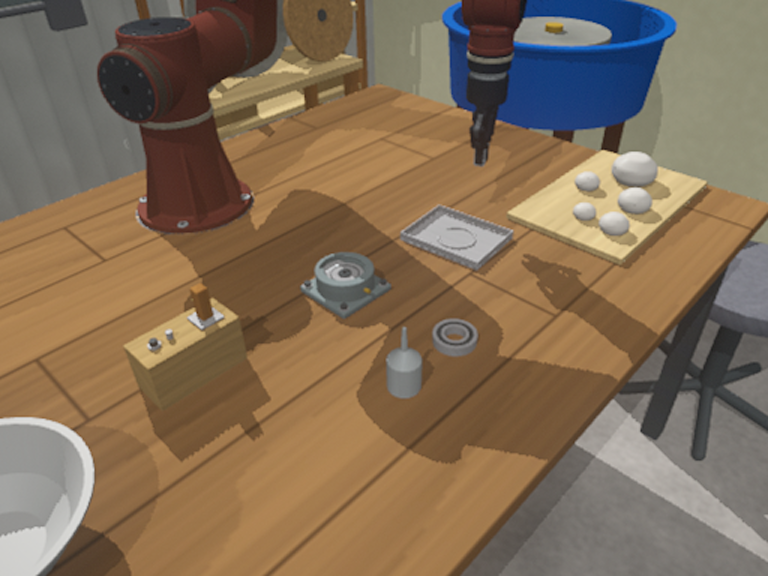

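All in order: the pick stands in its pocket at (203,305), the ring lies in the tray at (457,237), and the bearing and oil can have not moved. The gripper is clear of everything.

```bash
python3 -c "
from station import env
print(env.job_done())"
```

```text
the job is handed in; nothing more can be done
None
```

The ring is out of the housing and lies flat in the tray. I handed the job in at about 42 s on the robot's clock, against the 72 s limit.

**What I did:**
- I took the pick from the block and felt the bore floor lightly (about 5 N). I then hooked the ring's left end about 5 mm short of its tip and raised it about 17 mm, with about 12 N on the wrist at most. It came to rest out on the face.
- I stood the pick back in its pocket, then gripped the ring by hand, lifted it clear and laid it in the tray.

**Last checks:**
- **Ring:** it lies flat, its centre about 1 mm (x) and 2 mm (y) from the measured tray centre, roughly the camera accuracy. The final fit gave a radius of 38.5 mm against the nominal 36 mm. I put that down to the free ends springing outwards and to camera error.
- **Pick and other parts:** the pick is home in its pocket, and the bearing and oil can have not moved. The gripper was touching nothing.

**What did not go as planned or disagreed:**
- **Ring grip:** it took three grips. The finger opening read lower than the wire's 4 mm, so I thought the first had missed. I then moved to the ring's end, and finally back to a stiffer part of the ring.
- **Fingertips on the face:** during the second grip they pressed on the housing face with about 14 N.
- **Toe direction:** the pick's toe pointed along the block's +x at the start, not -x as the task text says. I followed the images and put it back the way I found it.
- **Tray centre:** the camera estimates of the tray centre differed by about 4 mm.

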